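Mark a small order of cedar blanks in the flip-top press

TASK

Fold both end flaps of the carton well back so the cedar blanks can be reached, then seat every blank fully down in the press nest that matches its outline and, when all are in, swing the top plate right down onto them to mark them. Then lift the top plate open again and put the marked blanks back in the carton, lying flat side by side on its floor the same way up, leaving press and carton open and not disturbing the jar, bottle, thread spool and tin behind them.

Things in the scene. Friction and masses are not known exactly. Their poses are not given: they have to be found in the camera images.
- press: flip-top marking press, fixed. Grey base slab x -48..+112 mm, y -94..+94, top 16 mm up; on it a die plate (x -38..+38 mm, top 22 mm above the table) with three raised steel nests in a row along y. Origin on the table right below the middle nest; +x points to the hinge at the back, -x to the pull bar at the front. It may stand left or right of the carton.
- nest_square (a point): centre of the cavity floor of the square nest (press frame [0, +64, 22] mm; axes as the press). The cavity is 39.4 mm square, sides along the press x and y, 6 mm deep below the nest rim (rim 6 mm wide, its top 28 mm above the table), inner lip chamfered 2 mm.
- nest_hexagon (a point): centre of the cavity floor of the hexagonal nest (press frame [0, 0, 22] mm; axes as the press). Cavity 41.4 mm across flats, two flats facing the press's +x and -x, 6 mm deep, lip chamfered 2 mm.
- nest_round (a point): centre of the cavity floor of the round nest (press frame [0, -64, 22] mm; axes as the press). Cavity 44.4 mm across, 6 mm deep, lip chamfered 2 mm.
- top_plate (a joint): hinge of the press's top plate, rad: 0 = down, its three rubber pads resting on seated blanks; grows as it is lifted, 1.57 = upright, stop at 2.1 (leaning back); starts open at 1.8 to 2.05. A stiff hinge: it stays where it is left and takes up to about 6 N at the bar. A blank not down in its nest keeps it from closing fully (about 0.07 rad left).
- top_plate_hinge (a point): middle of the top plate's hinge line, which runs along the press's y, 54 mm above the table and 85 mm behind the nests
- bar_mid (a point): middle of the pull bar at the top plate's free edge: round, 14 mm thick, 96 mm long, along the press's y, 166 mm from the hinge line, 44 mm off the plate's edge. Plate down: 49 mm above the table, 81 mm in front of the nests; plate upright: on top, 0.22 m up. Can be pinched from above, fingers closing along the press's x, at every plate angle; it turns freely between the fingers.
- carton: small fixed cardboard carton, outside 156 mm (x) by 132 mm (y) by 50 mm high, walls and floor 4 mm, inside 148 by 124 mm. Origin on the table under its centre; +x points away from the robot. Its two long side flaps (y sides) hang down outside, within 76 mm of its centre line. Two hinged end flaps lie partly over it from the -x and +x ends.
- flap_front (a joint): hinged end flap on the -x (near) end, rad: 0 = lying closed over the carton, 1.57 = upright, 3.1 = folded right out level, stop at 3.35. Starts sprung ajar at 0.5 to 0.8. Cardboard 58 mm long, 128 mm wide, 3 mm thick; very light, stays where it is left. Hinge line along y; the two free edges leave a gap of 36 mm when closed, about 48 mm or more as they start.
- flap_back (a joint): hinged end flap on the +x (far) end; the same, mirrored
- flap_front_hinge (a point): middle of the front flap's hinge line (carton frame [-76, 0, 50] mm)
- flap_back_hinge (a point): middle of the back flap's hinge line (carton frame [+76, 0, 50] mm)
- blank_square: light cedar blank, 37 mm square, 18 mm thick, 20 g, edges along its x and y; origin at the centre of its underside, z up. Blanks start lying flat in a row on the carton floor (4 mm above the table), in any order. May be absent.
- blank_hexagon: light cedar blank, hexagon 39 mm across flats (45 mm across corners), 18 mm thick, flats facing its +x, -x and every 60 degrees from there; origin at the centre of its underside, z up. May be absent.
- blank_round: light cedar blank, disc 42 mm across, 18 mm thick; origin at the centre of its underside, z up. May be absent.
- eyelet_jar: bystander, leave it: glass jar with a black lid, 45 mm across, 56 mm tall, behind the work; origin at its underside
- spray_bottle: bystander, leave it: small white bottle with a black cap, 32 mm across, 83 mm tall, behind the work; origin at its underside
- thread_spool: bystander, leave it: thread spool standing upright, 29 mm across, 46 mm tall, behind the work; origin at its underside
- wax_tin: bystander, leave it: flat round tin, 60 mm across, 20 mm high, behind the work; origin at its underside

How it is judged:
On the way, in this order (a step that is already met when the one before it is completed fails the run):
1. both carton flaps are folded back past upright (beyond 1.7 rad) (value of joint each of flap_front, flap_back above 1.7 rad), for 0.2 s.
2. every blank is fully down in its own nest, with the top plate still open (horizontal distance between blank_square and nest_square below 0.003 m and z of blank_square in the frame of nest_square below 0.002 m and angle between each of blank_square, blank_hexagon, blank_round's own z axis and vertical below 0.06 rad and horizontal distance between blank_hexagon and nest_hexagon below 0.003 m and z of blank_hexagon in the frame of nest_hexagon below 0.002 m and horizontal distance between blank_round and nest_round below 0.003 m and z of blank_round in the frame of nest_round below 0.002 m and value of joint top_plate above 0.6 rad), for 0.3 s.
3. the top plate is right down on the seated blanks (below 0.035 rad) (horizontal distance between blank_square and nest_square below 0.003 m and z of blank_square in the frame of nest_square below 0.002 m and angle between each of blank_square, blank_hexagon, blank_round's own z axis and vertical below 0.06 rad and horizontal distance between blank_hexagon and nest_hexagon below 0.003 m and z of blank_hexagon in the frame of nest_hexagon below 0.002 m and horizontal distance between blank_round and nest_round below 0.003 m and z of blank_round in the frame of nest_round below 0.002 m and value of joint top_plate below 0.035 rad), for 0.3 s.
At the end, for the whole second after the job is handed in: every blank lies flat on the carton floor, same way up (tilt under 0.12 rad, underside within 4 mm of the floor, centre inside the walls) and at rest; the top plate is open (over 1.3 rad) and both flaps are open (over 1.5 rad) (x of blank_square in the frame of carton between -0.065 and 0.065 m and y of blank_square in the frame of carton between -0.052 and 0.052 m and z of each of blank_square, blank_hexagon, blank_round in the frame of carton below 0.008 m and angle between each of blank_square, blank_hexagon, blank_round's own z axis and vertical below 0.12 rad and linear speed of each of blank_square, blank_hexagon, blank_round below 0.02 m/s and x of blank_hexagon in the frame of carton between -0.065 and 0.065 m and y of blank_hexagon in the frame of carton between -0.052 and 0.052 m and x of blank_round in the frame of carton between -0.065 and 0.065 m and y of blank_round in the frame of carton between -0.052 and 0.052 m and value of joint top_plate above 1.3 rad and value of joint each of flap_front, flap_back above 1.5 rad); the robot touches nothing.
It fails at once if the jar, bottle, thread spool or tin is pushed more than 5 cm from its place (distance of any of eyelet_jar, spray_bottle, thread_spool, wax_tin from where it was at the start of the episode above 0.05 m).
Of blank_square, blank_hexagon, blank_round only 2 to 3 are there at a start; the rules pass over those that are not, and their reading is None.
At some moment in a run one of blank_square, blank_hexagon, blank_round may be knocked a few centimetres aside while the robot is not near it.
Once in a run the grip may slacken for a moment while it holds something.
It also fails if it takes over 210 s, if anything falls off the work surface, if the arm or the gripper's body presses on something with over 40 N, if the wrist force passes 120 N, or if a joint passes its speed limit or range.

ROBOT

A 6-joint arm with a two-finger parallel gripper is mounted at the origin on a cart in front of the work surface, level with it; the furniture and walls round the work are solid. World frame = base frame: x ahead of the robot, y to its left, z up, the work surface at z = 0. Lengths are in m, angles in rad, forces in N, time in s.
With the tool pointing down it reaches from about 0.4 to 0.825 m from the base axis. Payload 7 kg.
Tool frame: the origin (TCP) lies between the finger pads; the fingertips stand 11 mm ahead of it and the grasp point (between the pads) lies 8 mm behind it (arm.tips_ahead is the distance from the TCP to the fingertips, in m); z points along the fingers, x is the direction in which the jaws open and shut, and the axes are right-handed (so a half turn about z gives the same grasp; the last joint's range is limited). The gripper opens to 88 mm and grips with 3 to 60 N. Pads are 19 mm wide; open, the fingers measure 130 mm over their backs; the gripper's body (78 mm by 193 mm) begins 47 mm behind the grasp point.
Start: joints at [1.441, 0.359, 0.012, 0, -1.224, -0.288], TCP at [0.274, 0.617, 0.238] pointing down, gripper open.
Joint ranges: [-3.07, 3.07], [-1.43, 2.12], [-1.02, 1.25], [-3.03, 1.67], [-3.05, -0], [-3.03, 3.03]. Speed limits (rad/s): [2.39, 2.39, 3.01, 3.14, 3.14, 3.14].

INTERFACE

Orientations are given as [roll, pitch, yaw] about the fixed x, y, z axes, in that order (R = Rz(yaw) Ry(pitch) Rx(roll)).
In Python, from station import arm, optics, finder gives the robot as it stands. The module is installed in compiled form; this text tells all that it offers.
- The arm moves only by the tool apply_moves, never from a script. Its argument "increments" is one flat list of numbers, 6 for each row, row after row: the shift along the world's x, y, z in m, then the turn, a rotation vector about the world's x, y, z in rad. In form: [tx, ty, tz, rx, ry, rz, tx, ty, tz, rx, ry, rz, ...]. A call has 1 to 20 rows; each row shifts and turns the pose as measured when the row begins; what a row does not reach is not made up. A row lasts 1/12 s, in which the tool goes at most 41.7 mm and 7.16 degrees, less where a joint would pass 70% of its speed; a pose out of reach is approached as far as the arm can. A call with a gripper value outside its range is refused whole. "hand" is the closure, from 0 (fully open) to 1 (shut), set as the call begins (left out, the last holds). The fingers move at their own pace and stop on an object; "force" is the grip in N (left out, the last holds). Time passes only in rows, so rows that do not move let the fingers close. It gives the time, the measured TCP pose, the force and the opening at its end, in the units of the state.
- arm.get_state(): the state, without advancing time (a new reading comes with each control period).
- optics.grab_frame(name): name is "side" or "top" or "wrist"; returns the picture (384x512x3 uint8, red, green, blue); there is no depth.
- optics.camera_model(name): a dict with "fx", "fy", "cx", "cy" (pixels), "dist_coeffs" ([k1, k2, p1, p2, k3] as OpenCV has them; the pictures are not rectified), "world_to_cam" (4x4, takes a point from world to camera coordinates); the wrist camera has in their place "T_tool_cam" (4x4, takes a point from camera to tool coordinates, whose origin is the TCP and whose axes are the tool frame's). Camera axes: x right, y up, looking along -z (the intrinsics and any distortion apply to the point x, -y, -z); pixel columns grow to the right and rows downward; lengths in m; the calibration is good to about 2 mm. A picture is of the moment at which its call begins: read the wrist's pose just before it. camera_model takes no time and is no camera call.
- arm.job_done(): hands the job in, once; it reports no verdict.
Trained networks look in the newest picture that a camera, given by its name, has taken for a name from the list of things; names that differ only in an ending like _2 or _b are one class to them, and where a whole thing is asked for, a point or a joint stands for the part that bears it (a point fixed in the world has none). Each returns a list of dicts, best first, with "conf" (0 to 1); they miss things now and then, are a little off and sometimes report something else, mostly with a low value. They report only what shows in the picture. A call takes as long as a camera call.
- finder.find_in(camera, name): "box" ([left, top, right, bottom] in pixels, round what is visible of it).
- finder.landmark_of(camera, name): "point" ([column, row] in pixels: a listed point, or the origin of a listed thing).
The state is a dict: "t": time; "q": joint angles; "qd": joint speeds; "joint_efforts": joint torques, N m; "eef_pos": TCP position; "ee_rot": TCP orientation; "force": force on the tool from outside, world axes, zero at the start; "moment": the same for the moment, N m; "width": finger opening in m.
Only numpy, scipy, OpenCV 4.12 (cv2) and the standard library are available. Lean on these libraries where they do the work, as an engineer would, in place of code of your own. Each camera call takes 0.05 s, during which the arm holds its last target. There are 200 camera calls.

## Working session

There is one attempt and no reset: what is moved stays moved. The work goes in short steps, Python scripts to look and compute and a tool call to move; the robot and the scene stay as the last step left them, time stands still between calls to the robot, and variables do not carry over. Pictures are saved under pics/ and viewed, about 12 in all and at most 16, crops included, and the job is handed in when it is done.

Besides the shell and the picture viewer there is one more tool, called as name(argument=value, ...) on one line, values as JSON. apply_moves: Moves the arm, as the interface text tells. Its arguments: {"type":"object","properties":{"increments":{"type":"array"},"hand":{"type":"number"},"force":{"type":"number"}},"required":["increments"]}

```bash
mkdir -p pics; cat > h.py <<'E'
import numpy as np, cv2
from scipy.spatial.transform import Rotation as R
from station import arm, optics, finder
def model(cam,st=None):
    m=optics.camera_model(cam)
    K=np.array([[m['fx'],0,m['cx']],[0,m['fy'],m['cy']],[0,0,1]]); D=np.array(m['dist_coeffs'],float)
    if 'world_to_cam' in m: T=np.linalg.inv(np.array(m['world_to_cam']))
    else:
        st=st or arm.get_state(); W=np.eye(4)
        W[:3,:3]=R.from_euler('xyz',st['ee_rot']).as_matrix() if len(st['ee_rot'])==3 else R.from_quat(st['ee_rot']).as_matrix()
        W[:3,3]=st['eef_pos']; T=W@np.array(m['T_tool_cam'])
    return K,D,T
def topix(cam,P,st=None):
    K,D,T=model(cam,st); p=(np.linalg.inv(T)@np.c_[np.atleast_2d(P),np.ones(len(np.atleast_2d(P)))].T)[:3].T
    p=p*[1,-1,-1]
    return cv2.projectPoints(p,np.zeros(3),np.zeros(3),K,D)[0][:,0]
def toplane(cam,px,z,st=None):
    K,D,T=model(cam,st); u=cv2.undistortPoints(np.array([[px]],float),K,D)[0,0]
    d=T[:3,:3]@np.array([u[0],-u[1],-1]); o=T[:3,3]
    return o+d*(z-o[2])/d[2]
def grab(cam,name=None):
    st=arm.get_state(); im=optics.grab_frame(cam)
    if name: cv2.imwrite('pics/'+name,im[:,:,::-1])
    return st,im
E
python3 - <<'E'
from h import *
s=arm.get_state(); print(s)
zs=dict(nest_square=.022,nest_hexagon=.022,nest_round=.022,top_plate_hinge=.054,bar_mid=.2,carton=0,flap_front_hinge=.05,flap_back_hinge=.05,blank_square=.004,blank_hexagon=.004,blank_round=.004,press=0,eyelet_jar=0,spray_bottle=0,thread_spool=0,wax_tin=0)
for c in ('top','side'):
    grab(c,c+'0.png'); print(c,np.round(model(c)[2],3).tolist())
    for n,z in zs.items():
        l=finder.landmark_of(c,n)[:2]
        print(n,[(round(d['conf'],2),np.round(d['point']).tolist(),np.round(toplane(c,d['point'],z),3).tolist()) for d in l])
a=cv2.imread('pics/top0.png');b=cv2.imread('pics/side0.png')
cv2.imwrite('pics/both0.png',cv2.resize(np.vstack([a,b]),None,fx=.78,fy=.78))
E
```

```text
{'t': 0.0, 'q': array([ 1.44110586e+00,  3.59382559e-01,  1.10591427e-02, -3.41625315e-04,
       -1.22410090e+00, -2.88135988e-01]), 'qd': array([ 0.00057649, -0.00023319,  0.0013021 , -0.0013431 ,  0.00203327,
        0.00182676]), 'joint_efforts': array([-6.58156641e-04, -5.82721889e+01,  2.93062556e+01,  6.99729234e+00,
        6.75067960e-03, -1.48849299e-04]), 'eef_pos': array([0.27371077, 0.61649882, 0.23662713]), 'ee_rot': array([-3.14143790e+00, -1.65214660e-03, -1.98873925e+00]), 'force': array([ 0.22162705, -0.04559945,  0.3955645 ]), 'moment': array([-0.00275297, -0.038803  , -0.05701256]), 'width': 0.08762137189021103}
top [[-0.105, 0.97, -0.218, 0.403], [-0.994, -0.103, 0.019, 0.03], [-0.004, 0.219, 0.976, 0.881], [0.0, 0.0, 0.0, 1.0]]
nest_square [(0.66, [290.0, 217.0], [0.532, -0.045, 0.022])]
nest_hexagon [(0.78, [320.0, 208.0], [0.543, -0.107, 0.022])]
nest_round [(0.94, [350.0, 208.0], [0.537, -0.169, 0.022]), (0.5, [292.0, 218.0], [0.529, -0.048, 0.022])]
top_plate_hinge [(0.83, [316.0, 168.0], [0.62, -0.105, 0.054])]
bar_mid [(0.65, [323.0, 117.0], [0.671, -0.105
[... 1344 characters left out ...]
, 0.2])]
carton [(0.91, [216.0, 162.0], [0.519, 0.154, 0.0])]
flap_front_hinge [(0.97, [180.0, 144.0], [0.44, 0.16, 0.05])]
flap_back_hinge [(0.9, [244.0, 144.0], [0.584, 0.155, 0.05]), (0.27, [308.0, 160.0], [0.72, 0.09, 0.05])]
blank_square [(0.42, [198.0, 162.0], [0.478, 0.151, 0.004])]
blank_hexagon [(0.43, [234.0, 161.0], [0.559, 0.149, 0.004])]
blank_round [(0.51, [215.0, 161.0], [0.517, 0.153, 0.004])]
press [(0.91, [231.0, 252.0], [0.545, -0.112, 0.0]), (0.45, [305.0, 159.0], [0.728, 0.153, 0.0])]
eyelet_jar []
spray_bottle [(0.85, [319.0, 226.0], [0.724, -0.058, 0.0]), (0.39, [228.0, 251.0], [0.539, -0.11, 0.0])]
thread_spool [(0.68, [330.0, 257.0], [0.731, -0.136, 0.0])]
wax_tin []
```

View pics/both0.png

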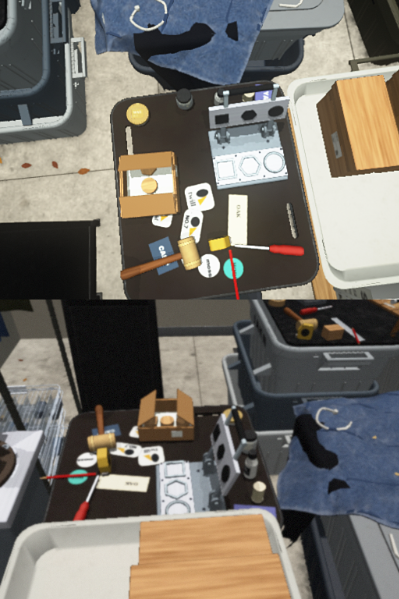

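The top view shows the carton at left (flaps ajar, blanks visible in the gap) and the open press at right. The bystanders stand behind them. I'm moving over the carton with closed fingers.

apply_moves(increments=[0.017,-0.033,0.0,0,0,0.03,0.017,-0.033,0,0,0,0.03,0.017,-0.033,0,0,0,0.03,0.017,-0.033,0,0,0,0.03,0.017,-0.033,0,0,0,0.03,0.017,-0.033,0,0,0,0.03,0.017,-0.033,0,0,0,0.03,0.017,-0.033,0,0,0,0.03,0.017,-0.033,0,0,0,0.03,0.017,-0.033,0,0,0,0.03,0.017,-0.033,0,0,0,0.03,0.017,-0.033,0,0,0,0.03,0.017,-0.033,0,0,0,0.03,0.017,-0.03,0,0,0,0.03,0,0,0,0,0,0], hand=1, force=20)

```text
t: 2.95
eef_pos: [0.5165, 0.1378, 0.2382]
ee_rot: [-3.137, 0.003, -1.539]
force: [0.3, 0.6, -0.2]
width: 0.0005
```

```bash
python3 - <<'E'
from h import *
st,im=grab('wrist','w1.png'); print(st['eef_pos'],st['ee_rot'],st['width'],st['q'])
m=optics.camera_model('wrist'); print(np.round(m['T_tool_cam'],3).tolist(), m['fx'])
for n,z in dict(carton=0,flap_front_hinge=.05,flap_back_hinge=.05,blank_square=.004,blank_hexagon=.004,blank_round=.004).items():
    l=finder.landmark_of('wrist',n)[:2]
    print(n,[(round(d['conf'],2),np.round(d['point']).tolist(),np.round(toplane('wrist',d['point'],z,st),3).tolist()) for d in l])
E
```

```text
[0.51646621 0.13781733 0.23822959] [-3.13651698  0.00315538 -1.53906226] 0.0005270773002887581 [ 6.27943867e-01  1.23468960e-01 -3.00229875e-01  2.62992605e-04
 -1.14112577e+00  9.74469677e-01]
[[1.0, -0.002, -0.0, -0.001], [-0.002, -0.963, -0.27, -0.074], [0.0, 0.27, -0.963, -0.147], [0.0, 0.0, 0.0, 1.0]] 273.09372709632333
carton [(0.89, [239.0, 168.0], [0.516, 0.161, 0.0])]
flap_front_hinge []
flap_back_hinge [(0.63, [237.0, 201.0], [0.482, 0.161, 0.05]), (0.55, [242.0, 112.0], [0.593, 0.157, 0.05])]
blank_square [(0.75, [239.0, 200.0], [0.47, 0.161, 0.004])]
blank_hexagon [(0.22, [414.0, 1.0], [0.728, -0.046, 0.004])]
blank_round [(0.71, [238.0, 168.0], [0.517, 0.163, 0.004]), (0.63, [414.0, 4.0], [0.724, -0.046, 0.004])]
```

View pics/w1.png

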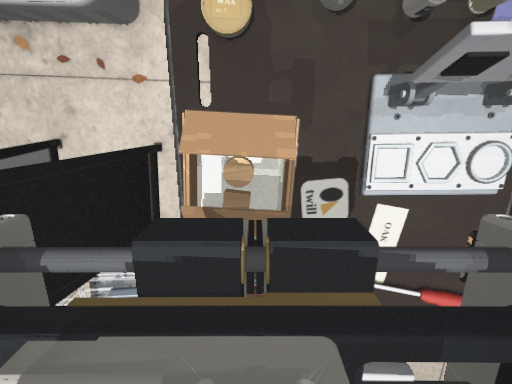

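apply_moves(increments=[0,0.012,-0.03,0,0,-0.03,-0.002,0.01,-0.035,0,0,0,0,0,-0.035,0,0,0,0,0,-0.03,0,0,0,0,0,-0.022,0,0,0,0,0,-0.008,0,0,0,-0.015,0,0,0,0,0,-0.018,0,0,0,0,0,-0.018,0,0,0,0,0,-0.018,0,0,0,0,0,-0.018,0,0,0,0,0,-0.015,0,0,0,0,0,-0.012,0,0,0,0,0,0,0,0,0,0,0])

```text
t: 4.47
eef_pos: [0.4039, 0.1868, 0.0851]
ee_rot: [-3.105, 0.02, -1.541]
force: [-0.5, -0.4, -1.5]
width: 0.0008
```

apply_moves(increments=[0.02,-0.012,0,0,0,-0.03,0.03,-0.008,0,-0.03,-0.02,0,0.03,-0.005,-0.003,0,0,0,0.03,0,-0.003,0,0,0,0.025,0,0,0,0,0,0.02,0,0,0,0,0,0.02,0,0,0,0,0,0.018,0,0,0,0,0,0.018,0,0,0,0,0,0.012,0,0,0,0,0,0,0,0,0,0,0])

```text
t: 5.38
eef_pos: [0.6441, 0.1686, 0.0871]
ee_rot: [-3.073, -0.005, -1.554]
force: [0.0, -0.2, 0.2]
width: 0.0005
```

```bash
cat >> h.py <<'E'
def goto(x,y,z,yaw=-np.pi/2,st=None):
    "delta from the present pose to a tool-down target"
    st=st or arm.get_state(); A=R.from_euler('xyz',st['ee_rot']); B=R.from_euler('xyz',[np.pi,0,yaw])
    return np.round(np.array([x,y,z])-st['eef_pos'],4).tolist(), np.round((B*A.inv()).as_rotvec(),3).tolist()
E
python3 -c "
from h import *
print(goto(.51,.16,.24))"
```

```text
([-0.1341, -0.0086, 0.1529], [0.005, 0.069, -0.017])
```

apply_moves(increments=[0,0,0.035,0,0.015,0,-0.02,-0.002,0.04,0,0.015,-0.01,-0.035,-0.002,0.03,0,0.015,0,-0.035,-0.002,0.02,0,0.015,0,-0.03,-0.002,0.015,0,0.01,0,-0.014,0,0.008,0,0,0,0,0,0,0,0,0], hand=0.32)

```text
t: 5.97
eef_pos: [0.5066, 0.1609, 0.2378]
ee_rot: [3.134, -0.006, -1.561]
force: [0.1, 0.4, 0.2]
width: 0.0413
```

```bash
python3 - <<'E'
from h import *
st,im=grab('wrist','w2.png'); print(st['eef_pos'],st['ee_rot'],st['width'])
for n,z in dict(carton=0,flap_front_hinge=.05,flap_back_hinge=.05,blank_square=.004,blank_hexagon=.004,blank_round=.004,nest_hexagon=.022,nest_square=.022,nest_round=.022).items():
    l=finder.landmark_of('wrist',n)[:2]
    print(n,[(round(d['conf'],2),np.round(d['point']).tolist(),np.round(toplane('wrist',d['point'],z,st),4).tolist()) for d in l])
cv2.imwrite('pics/w2c.png',cv2.resize(im[60:260,140:340,::-1],None,fx=3,fy=3,interpolation=cv2.INTER_CUBIC))
E
```

```text
[0.50655434 0.16092731 0.23781219] [ 3.13399803 -0.00638853 -1.56095203] 0.041275356794015595
carton [(0.93, [255.0, 160.0], [0.5159, 0.1598, 0.0])]
flap_front_hinge [(0.59, [252.0, 225.0], [0.4378, 0.1638, 0.05])]
flap_back_hinge [(0.83, [257.0, 103.0], [0.5912, 0.1589, 0.05])]
blank_square [(0.91, [253.0, 195.0], [0.4649, 0.1619, 0.004]), (0.58, [255.0, 161.0], [0.5148, 0.1601, 0.004])]
blank_hexagon [(0.81, [254.0, 128.0], [0.5591, 0.1613, 0.004])]
blank_round [(0.88, [256.0, 157.0], [0.5204, 0.1582, 0.004])]
nest_hexagon [(0.9, [453.0, 151.0], [0.5339, -0.1026, 0.022])]
nest_square [(0.29, [254.0, 224.0], [0.4268, 0.1608, 0.022])]
nest_round [(0.9, [503.0, 147.0], [0.539, -0.1665, 0.022]), (0.28, [493.0, 70.0], [0.6322, -0.1298, 0.022])]
```

View pics/w2c.png

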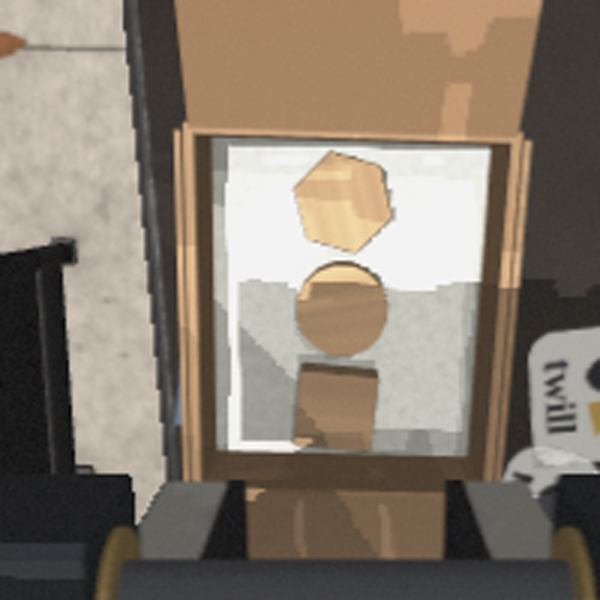

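```bash
cat >> h.py <<'E'
def W2(pts,z,st,o=(140,60),s=3):
    return np.array([toplane('wrist',(np.array(p)/s)+o,z,st)[:2] for p in pts])
E
python3 - <<'E'
from h import *
st=dict(eef_pos=[0.50655434,0.16092731,0.23781219],ee_rot=[3.13399803,-0.00638853,-1.56095203])
h=W2([(331,150),(385,167),(393,213),(355,252),(312,240),(293,188)],.022,st); c=h.mean(0)
print('hex',h.round(4).tolist(),c,np.degrees(np.arctan2(*(h-c).T[::-1])).round(1),np.linalg.norm(h-c,axis=1).round(4))
r=W2([(297,309),(387,309),(342,264),(342,356)],.022,st);print('round',r.round(4).tolist(),r[:2].mean(0),r[2:].mean(0))
for z in (.022,):
  q=W2([(300,376),(378,378),(373,451),(293,446)],z,st);print('sq',q.round(4).tolist(),q.mean(0),[np.degrees(np.arctan2(*(q[(i+1)%4]-q[i])[::-1])).round(1) for i in range(4)],[np.linalg.norm(q[(i+1)%4]-q[i]).round(4) for i in range(4)])
E
```

```text
hex [[0.5831, 0.1667], [0.5764, 0.1436], [0.5573, 0.1397], [0.5403, 0.1559], [0.5453, 0.1747], [0.5673, 0.1829]] [0.56160959 0.16059827] [  15.9  -48.9 -101.8 -167.5  139.    75.8] [0.0223 0.0225 0.0214 0.0218 0.0216 0.023 ]
round [[0.5148, 0.1814], [0.5152, 0.1412], [0.535, 0.1615], [0.4934, 0.1611]] [0.51499566 0.16131731] [0.51421246 0.16131598]
sq [[0.4838, 0.1802], [0.4832, 0.1445], [0.4476, 0.146], [0.4498, 0.1836]] [0.46608677 0.16358663] [np.float64(-91.0), np.float64(177.5), np.float64(86.7), np.float64(-5.7)] [np.float64(0.0357), np.float64(0.0356), np.float64(0.0376), np.float64(0.0342)]
```

All three blanks are present: the hexagon at the far end (crop 343,200), the round in the middle (342,309) and the square near (336,412). Both flaps are folded well back. I'll place square, round, then hexagon, starting with the square.

apply_moves(increments=[-0.012,0.001,-0.03,0,0,-0.03,-0.014,0.001,-0.04,0,0,-0.03,-0.012,0,-0.04,0,0,0,-0.003,0,-0.038,0,0,0,0,0,-0.028,0,0,0,0,0,-0.01,0,0,0,0,0,0,0,0,0,0,0,0,0,0,0])

```text
t: 7.13
eef_pos: [0.4673, 0.1606, 0.0406]
ee_rot: [3.132, -0.012, -1.628]
force: [-0.2, 0.3, 1.1]
width: 0.0596
```

```bash
python3 -c "
from h import *
print(goto(.4655,.163,.0235,-1.623),arm.get_state()['width'])"
```

```text
([-0.0018, 0.0024, -0.0171], [0.011, -0.01, 0.005]) 0.05961706984078909
```

apply_moves(increments=[-0.0018,0.0024,-0.01,0.011,-0.01,0.005,0,0,-0.007,0,0,0,0,0,0,0,0,0])

```text
t: 7.38
eef_pos: [0.4679, 0.1643, 0.0252]
ee_rot: [-3.139, 0.002, -1.623]
force: [0.1, 0.2, -0.2]
width: 0.0599
```

apply_moves(increments=[0,0,0,0,0,0,0,0,0,0,0,0,0,0,0,0,0,0,0,0,0,0,0,0,0,0,0,0,0,0,0,0,0,0,0,0], hand=0.75, force=12)

```text
t: 7.88
eef_pos: [0.4707, 0.1659, 0.029]
ee_rot: [-3.135, 0.005, -1.623]
force: [-0.4, -0.7, -0.5]
width: 0.0368
```

apply_moves(increments=[0,0,0.025,0,0,0,0,0,0.035,0,0,0,0,-0.005,0.038,0,0,0,0.005,-0.02,0.035,0,0,0.02,0.007,-0.035,0.03,0,0,0.02,0.007,-0.038,0.015,0,0,0.02,0.005,-0.038,0,0,0,0,0.005,-0.038,0,0,0,0,0,-0.035,0,0,0,0,0,-0.02,0,0,0,0,0,0,0,0,0,0], force=25)

```text
t: 8.8
eef_pos: [0.4978, -0.0692, 0.2156]
ee_rot: [-3.127, 0.001, -1.553]
force: [0.4, 0.1, -0.6]
width: 0.0366
```

```bash
python3 - <<'E'
from h import *
st,im=grab('wrist','w3.png'); print(st['eef_pos'],st['ee_rot'],st['width'])
for n,z in dict(press=0,top_plate_hinge=.054,nest_hexagon=.022,nest_square=.022,nest_round=.022).items():
    l=finder.landmark_of('wrist',n)[:2]
    print(n,[(round(d['conf'],2),np.round(d['point']).tolist(),np.round(toplane('wrist',d['point'],z,st),4).tolist()) for d in l])
cv2.imwrite('pics/w3c.png',cv2.resize(im[:300,100:420,::-1],None,fx=2.5,fy=2,interpolation=cv2.INTER_CUBIC)) if 0 else cv2.imwrite('pics/w3c.png',cv2.resize(im[40:270,110:430,::-1],None,fx=2.5,fy=2.5,interpolation=cv2.INTER_CUBIC))
E
```

```text
[ 0.49783846 -0.06915491  0.21562037] [-3.12667154e+00  1.21611443e-03 -1.55311144e+00] 0.03657181938351815
press [(0.83, [284.0, 143.0], [0.5381, -0.1062, 0.0])]
top_plate_hinge [(0.88, [293.0, 65.0], [0.6237, -0.1059, 0.054]), (0.23, [334.0, 145.0], [0.5415, -0.1567, 0.054])]
nest_hexagon [(0.72, [285.0, 144.0], [0.5395, -0.1051, 0.022])]
nest_square [(0.67, [235.0, 145.0], [0.5371, -0.0428, 0.022])]
nest_round [(0.62, [335.0, 146.0], [0.5375, -0.1667, 0.022])]
```

View pics/w3c.png

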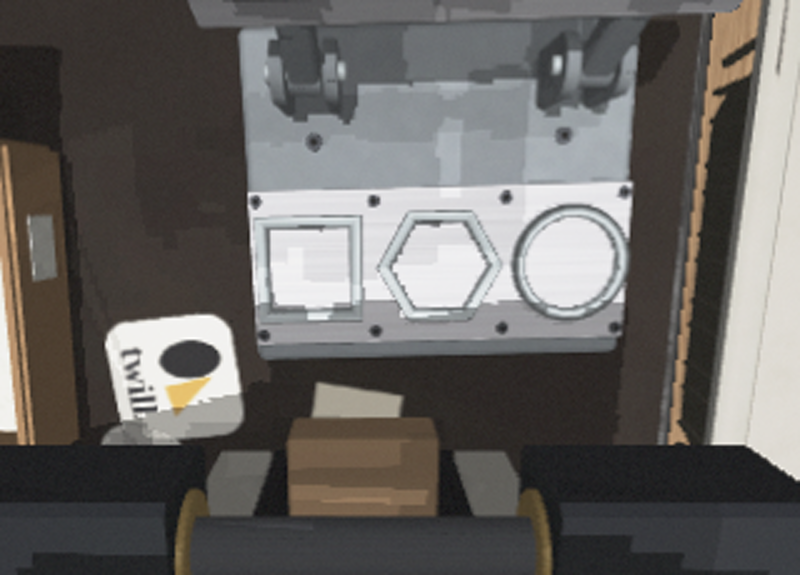

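```bash
python3 - <<'E'
from h import *
st=dict(eef_pos=[0.49783846,-0.06915491,0.21562037],ee_rot=[-3.12667154,0.00121611443,-1.55311144])
f=lambda p,z:W2(p,z,st,(110,40),2.5)
q=f([(253,217),(362,215),(362,320),(258,322)],.028);print('sq',q.round(4).tolist(),q.mean(0))
r=f([(512,262),(631,260),(571,204),(571,321)],.028);print('r',r.round(4).tolist(),r[:2].mean(0),r[2:].mean(0))
h=f([(376,268),(503,266),(411,211),(475,210),(414,322),(472,321)],.028);print('hex',h.round(4).tolist(),h.mean(0))
d=f([(248,193),(632,183),(622,336),(262,349)],.022);print('die',d.round(4).tolist(),d.mean(0))
# rim edges of dark die front line etc
b=f([(260,358),(615,350),(246,190),(632,183)],.016);print('base front',b.round(4).tolist())
# brightness/edge refinement: detect circle & lines
im=cv2.imread('pics/w3.png',0); c=cv2.HoughCircles(cv2.resize(im[40:270,110:430],None,fx=2.5,fy=2.5,interpolation=cv2.INTER_CUBIC),cv2.HOUGH_GRADIENT,1,100,param1=120,param2=40,minRadius=40,maxRadius=70);print(c)
E
```

```text
sq [[0.5582, -0.015], [0.5602, -0.0671], [0.5093, -0.0681], [0.5073, -0.0163]] [ 0.53375848 -0.04163186]
r [[0.5393, -0.1405], [0.5413, -0.1981], [0.5671, -0.1665], [0.5108, -0.172]] [ 0.54031481 -0.1693275 ] [ 0.53897263 -0.16924628]
hex [[0.5351, -0.0744], [0.5373, -0.1363], [0.5625, -0.0905], [0.5635, -0.121], [0.5088, -0.094], [0.5099, -0.1229]] [ 0.53619336 -0.10651671]
die [[0.5693, -0.0119], [0.5773, -0.1965], [0.5026, -0.2005], [0.4922, -0.0172]] [ 0.53534528 -0.10651998]
base front [[0.486, -0.0152], [0.4939, -0.2001], [0.5707, -0.0099], [0.5775, -0.1988]]
[[[567.5 262.5  58.3]
  [435.5 271.5  52.9]]]
```

```bash
python3 - <<'E'
from h import *
im=cv2.imread('pics/w3.png').astype(int)
for r in range(200,250): print(r,im[r,225:285].mean(0).round().astype(int).tolist(), end=' ; ' if r%3 else '\n')
g=im.sum(2)/3
for r in (212,218,224): print(r,np.round(g[r,215:300]).astype(int).tolist())
# predicted rows for offset dy (blank centre in tool y) and bottom tool z
K,D,_=model('wrist'); T=np.array(optics.camera_model('wrist')['T_tool_cam'])
for b in (.018,.02,.022):
  for dy in (0,.003):
    P=np.array([[x,dy-.0185,z] for z in (b,b-.018) for x in (-.0185,.0185)])
    p=(np.linalg.inv(T)@np.c_[P,np.ones(4)].T)[:3].T*[1,-1,-1]
    print(b,dy,cv2.projectPoints(p,np.zeros(3),np.zeros(3),K,D)[0][:,0].round(1).tolist())
E
```

```text
200 [102, 112, 117] ; 201 [102, 111, 117]
202 [102, 111, 117] ; 203 [102, 111, 117] ; 204 [102, 112, 117]
205 [102, 112, 117] ; 206 [98, 108, 113] ; 207 [62, 76, 89]
208 [55, 69, 83] ; 209 [55, 70, 84] ; 210 [55, 69, 84]
211 [55, 70, 85] ; 212 [56, 71, 85] ; 213 [56, 71, 85]
214 [57, 72, 87] ; 215 [62, 79, 95] ; 216 [70, 91, 110]
217 [70, 89, 110] ; 218 [71, 91, 110] ; 219 [70, 91, 110]
220 [70, 90, 110] ; 221 [70, 89, 109] ; 222 [70, 89, 109]
223 [70, 89, 109] ; 224 [70, 89, 109] ; 225 [70, 89, 108]
226 [69, 88, 107] ; 227 [64, 81, 98] ; 228 [63, 80, 96]
229 [63, 80, 96] ; 230 [63, 80, 97] ; 231 [63, 81, 98]
232 [64, 81, 99] ; 233 [64, 82, 100] ; 234 [70, 89, 108]
235 [77, 98, 120] ; 236 [81, 104, 127] ; 237 [82, 105, 128]
238 [82, 105, 128] ; 239 [85, 109, 134] ; 240 [84, 108, 133]
241 [77, 99, 121] ; 242 [73, 93, 114] ; 243 [73, 93, 114]
244 [73, 93, 114] ; 245 [73, 93, 113] ; 246 [58, 67, 77]
247 [50, 48, 48] ; 248 [52, 51, 50] ; 249 [55, 53, 52]
212 [41, 40, 36, 37, 37, 38, 38, 37, 40, 35, 38, 65, 72, 73, 73, 73, 73, 73, 72, 71, 73, 73, 70, 73, 71, 72, 70, 72, 74, 70, 72, 72, 72
[... 649 characters left out ...]
 94, 93, 93, 91, 92, 92, 94, 93, 93, 93, 93, 93, 93, 93, 92, 95, 92, 92, 94, 93, 93, 93, 94, 93, 94, 93, 93, 92, 93, 93, 93, 94, 92, 84, 81, 79, 81, 78, 81, 79, 79, 79, 80, 81, 80, 79, 79, 78, 48, 29, 27, 28, 25, 30, 51, 81, 93, 95, 93, 92, 95, 93, 94]
0.018 0 [[226.7, 203.8], [284.9, 203.9], [223.6, 213.8], [288.2, 213.9]]
0.018 0.003 [[226.8, 208.3], [284.7, 208.4], [223.7, 218.7], [288.0, 218.8]]
0.02 0 [[227.0, 202.8], [284.5, 202.9], [224.0, 212.6], [287.8, 212.7]]
0.02 0.003 [[227.1, 207.3], [284.4, 207.4], [224.1, 217.4], [287.6, 217.5]]
0.022 0 [[227.3, 201.9], [284.2, 202.0], [224.3, 211.4], [287.4, 211.5]]
0.022 0.003 [[227.4, 206.3], [284.1, 206.3], [224.5, 216.2], [287.2, 216.3]]
```

apply_moves(increments=[0.01,0.007,-0.03,0,0,0.015,0.012,0.008,-0.038,0,0,0.012,0.01,0.007,-0.038,0,0,0,0.006,0.004,-0.03,0,0,0,0,0,-0.012,0,0,0,0,0,0,0,0,0])

```text
t: 9.6
eef_pos: [0.5404, -0.0312, 0.0649]
ee_rot: [-3.117, 0.003, -1.51]
force: [-0.6, 0.4, 0.0]
width: 0.0365
```

```bash
python3 -c "
from h import *
print(goto(.5366,-.0417,.06,-1.526),arm.get_state()['width'])"
```

```text
([-0.0038, -0.0105, -0.0049], [-0.004, 0.025, -0.016]) 0.03646929183932225
```

apply_moves(increments=[-0.0038,-0.0105,-0.003,-0.004,0.025,-0.016,0,0,0,0,0,0,0,0,0,0,0,0])

```text
t: 9.85
eef_pos: [0.5365, -0.0402, 0.0621]
ee_rot: [3.137, -0.001, -1.523]
force: [0.3, -0.3, 0.5]
width: 0.0367
```

```bash
python3 -c "
from h import *
print(goto(.5366,-.0417,.06,-1.526),arm.get_state()['width'])"
```

```text
([0.0001, -0.0015, -0.0021], [0.001, -0.004, -0.003]) 0.03665572380168062
```

apply_moves(increments=[0,-0.0015,-0.009,0,0,0,0,0,-0.006,0,0,0,0,0,-0.005,0,0,0,0,0,-0.003,0,0,0])

```text
t: 10.18
eef_pos: [0.5393, -0.0413, 0.0435]
ee_rot: [-3.138, -0.0, -1.521]
force: [-9.1, 4.2, 29.8]
width: 0.0366
```

```bash
python3 -c "
from h import *
print(goto(.5366,-.0417,.041,-1.526))
st,im=grab('wrist','w4.png'); s=arm.get_state();print(s['force'],s['moment'])
cv2.imwrite('pics/w4c.png',cv2.resize(im[40:250,150:430,::-1],None,fx=2,fy=2))"
```

```text
([-0.0027, -0.0004, -0.0025], [0.0, 0.004, -0.005])
[-3.20136954  1.14458893 14.81349806] [0.45187085 1.6805401  0.02424929]
```

View pics/w4c.png

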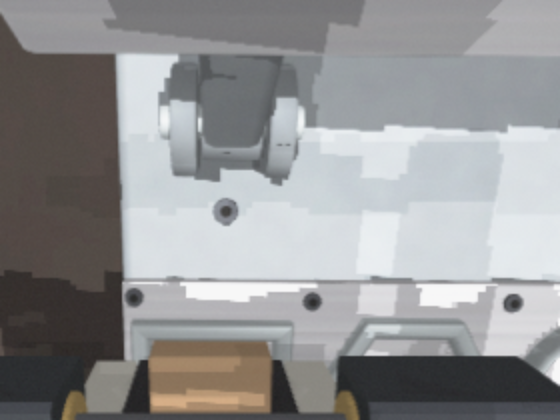

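apply_moves(increments=[-0.0025,0,0.0005,0,0,0,-0.0005,0,-0.003,0,0,0,0,0,-0.002,0,0,0])

```text
t: 10.48
eef_pos: [0.5378, -0.0412, 0.0424]
ee_rot: [-3.132, -0.0, -1.52]
force: [-9.8, 3.1, 24.7]
width: 0.0365
```

apply_moves(increments=[-0.0015,0,0,0,0,0,0,0,-0.001,0,0,0,0,0,0,0,0,0])

```text
t: 10.73
eef_pos: [0.5375, -0.041, 0.0426]
ee_rot: [-3.128, 0.0, -1.519]
force: [-0.6, -0.1, 2.7]
width: 0.0368
```

apply_moves(increments=[0,0,0,0,0,0,0,0,0,0,0,0,0,0,0,0,0,0,0,0,0.01,0,0,0,0,0,0.03,0,0,0,-0.02,-0.01,0.04,0,0,0,-0.02,-0.01,0.035,0,0,0,0,0,0,0,0,0,0,0,0,0,0,0], hand=0.35)

```text
t: 11.48
eef_pos: [0.4949, -0.062, 0.1585]
ee_rot: [-3.136, -0.002, -1.52]
force: [0.6, 0.1, -0.7]
width: 0.0572
```

```bash
python3 -c "
from h import *
st,im=grab('wrist','w5.png'); print(st['eef_pos'],st['ee_rot'])
cv2.imwrite('pics/w5c.png',cv2.resize(im[40:250,150:430,::-1],None,fx=2.5,fy=2.5,interpolation=cv2.INTER_CUBIC))"
```

```text
[ 0.49492005 -0.06200361  0.15849605] [-3.13568316e+00 -1.76300583e-03 -1.51957597e+00]
```

View pics/w5c.png

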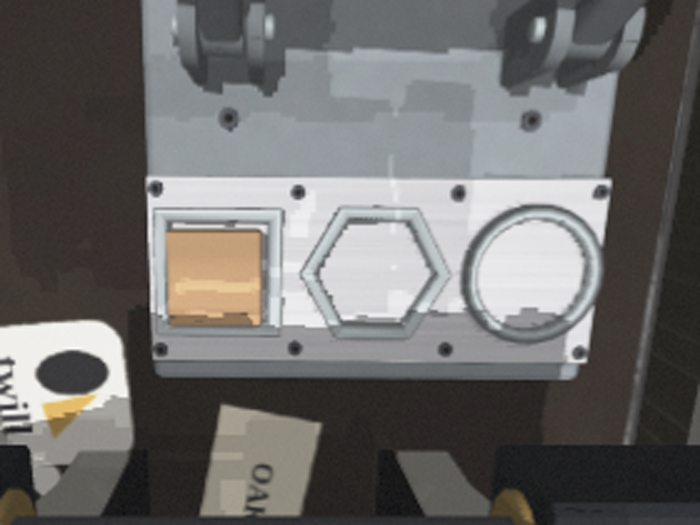

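```bash
python3 - <<'E'
from h import *
st=dict(eef_pos=[ 0.49492005,-0.06200361,0.15849605],ee_rot=[-3.13568316e+00,-1.76300583e-03,-1.51957597e+00])
f=lambda p,z:W2(p,z,st,(150,40),2.5)
for z in (.04,.046): q=f([(166,230),(262,230),(260,325),(167,324)],z);print('blank',q.round(4).tolist(),q.mean(0),np.ptp(q,axis=0))
q=f([(154,211),(282,209),(280,335),(157,334)],.028);print('rim',q.round(4).tolist(),q.mean(0),np.ptp(q,axis=0))
r=f([(462,274),(605,270),(535,206),(535,341)],.028);print('r',r.round(4).tolist(),r[:2].mean(0),r[2:].mean(0))
h=f([(301,273),(450,273),(341,208),(412,208),(336,338),(408,338)],.028);print('hex',h.mean(0))
E
```

```text
blank [[0.5505, -0.0221], [0.5525, -0.0586], [0.5157, -0.0598], [0.5142, -0.023]] [ 0.5332123  -0.04085725] [0.0383214  0.03769216]
blank [[0.5509, -0.0229], [0.5528, -0.0586], [0.5169, -0.0597], [0.5154, -0.0238]] [ 0.53398896 -0.04122936] [0.0374567  0.03684166]
rim [[0.5569, -0.0156], [0.5603, -0.0661], [0.5096, -0.0684], [0.5073, -0.0174]] [ 0.53351399 -0.04187803] [0.05301304 0.05275193]
r [[0.5386, -0.1405], [0.5432, -0.1979], [0.5666, -0.1657], [0.5126, -0.1744]] [ 0.54086745 -0.1692118 ] [ 0.539591   -0.17006867]
hex [ 0.53670259 -0.10516959]
```

apply_moves(increments=[0,0.025,0.005,0,0,-0.01,0.002,0.035,0.005,0,0,-0.01,0.004,0.036,0,0,0,-0.01,0.004,0.036,0,0,0,-0.01,0.004,0.036,0,0,0,0,0.004,0.028,-0.005,0,0,0,0.002,0.013,-0.02,0,0,0,0,0,-0.035,0,0,0,0,0,-0.033,0,0,0,0,0,-0.015,0,0,0,0,0,0,0,0,0])

```text
t: 12.45
eef_pos: [0.5152, 0.1593, 0.0535]
ee_rot: [-3.137, -0.004, -1.562]
force: [-0.1, -0.1, -0.3]
width: 0.0567
```

```bash
python3 - <<'E'
from h import *
print(goto(.5146,.1613,.0235,-1.571),arm.get_state()['width'])
st,im=grab('top')
for n in ('blank_round','blank_hexagon'):
    print(n,[(round(d['conf'],2),np.round(toplane('top',d['point'],.004),3).tolist()) for d in finder.landmark_of('top',n)[:2]])
E
```

```text
([-0.0006, 0.002, -0.03], [0.004, 0.004, -0.009]) 0.05667803777921756
blank_round [(0.7, [0.537, -0.17, 0.004]), (0.39, [0.509, 0.16, 0.004])]
blank_hexagon []
```

apply_moves(increments=[-0.0006,0.002,-0.014,0,0,-0.009,0,0,-0.01,0,0,0,0,0,-0.005,0,0,0,0,0,-0.001,0,0,0])

```text
t: 12.93
eef_pos: [0.5208, 0.1641, 0.0322]
ee_rot: [-3.124, 0.004, -1.57]
force: [-1.0, 0.4, 0.8]
width: 0.0566
```

apply_moves(increments=[-0.006,-0.003,-0.0085,0,0.01,0,-0.001,-0.0003,-0.001,0,0,0])

```text
t: 13.1
eef_pos: [0.5142, 0.1609, 0.0234]
ee_rot: [-3.133, 0.006, -1.57]
force: [-0.0, -0.1, 0.6]
width: 0.057
```

apply_moves(increments=[-0.0005,-0.0003,-0.0006,0,0,0,-0.0005,-0.0003,-0.0006,0,0,0,-0.0005,-0.0003,-0.0006,0,0,0,-0.0005,-0.0003,-0.0006,0,0,0,-0.0005,-0.0003,-0.0006,0,0,0], hand=0.75, force=25)

```text
t: 13.52
eef_pos: [0.5127, 0.1596, 0.0219]
ee_rot: [-3.13, 0.007, -1.57]
force: [-0.2, 0.4, 4.4]
width: 0.0419
```

apply_moves(increments=[0,0,0.02,0,0,0,0,0,0.033,0,0,0,0,-0.01,0.038,0,0,0,0.002,-0.025,0.025,0,0,0.01,0.003,-0.036,0.005,0,0,0.01,0.003,-0.038,0,0,0,0.01,0.003,-0.038,0,0,0,0.01,0.003,-0.038,0,0,0,0,0.003,-0.038,0,0,0,0,0.002,-0.038,0,0,0,0,0.002,-0.032,-0.005,0,0,0,0,-0.015,-0.02,0,0,0,0,0,-0.025,0,0,0,0,0,-0.015,0,0,0,0,0,0,0,0,0])

```text
t: 14.77
eef_pos: [0.5313, -0.1638, 0.084]
ee_rot: [-3.122, 0.005, -1.524]
force: [-1.1, 0.2, -0.6]
width: 0.041
```

```bash
python3 - <<'E'
from h import *
print(goto(.538,-.1696,.064,-1.526),arm.get_state()['width'])
st,im=grab('wrist','w6.png')
for r in range(190,250,1): print(r,im[r,246:266].mean(0).round().astype(int).tolist(), end=' ; ' if r%4 else '\n')
K,D,_=model('wrist'); T=np.array(optics.camera_model('wrist')['T_tool_cam'])
for dy in (-.004,-.002,0,.002):
    P=np.array([[0,dy-.021,z] for z in (.018,0)])
    p=(np.linalg.inv(T)@np.c_[P,np.ones(2)].T)[:3].T*[1,-1,-1]
    print(dy,cv2.projectPoints(p,np.zeros(3),np.zeros(3),K,D)[0][:,0].round(1).tolist())
E
```

```text
([0.0067, -0.0058, -0.02], [-0.006, 0.02, -0.002]) 0.04096674885175056
190 [134, 133, 136] ; 191 [137, 136, 138] ; 192 [138, 137, 139]
193 [137, 137, 139] ; 194 [141, 140, 143] ; 195 [140, 139, 142] ; 196 [138, 138, 140]
197 [138, 137, 139] ; 198 [139, 138, 141] ; 199 [126, 120, 116] ; 200 [101, 87, 73]
201 [97, 80, 64] ; 202 [98, 81, 64] ; 203 [100, 82, 65] ; 204 [103, 85, 67]
205 [105, 87, 68] ; 206 [107, 89, 69] ; 207 [112, 92, 72] ; 208 [133, 109, 85]
209 [142, 117, 91] ; 210 [141, 116, 90] ; 211 [140, 116, 90] ; 212 [138, 114, 89]
213 [139, 114, 89] ; 214 [137, 113, 88] ; 215 [136, 112, 87] ; 216 [134, 111, 86]
217 [132, 108, 85] ; 218 [130, 107, 83] ; 219 [129, 106, 83] ; 220 [128, 105, 82]
221 [127, 105, 81] ; 222 [126, 104, 81] ; 223 [126, 105, 81] ; 224 [127, 105, 81]
225 [128, 105, 82] ; 226 [129, 106, 82] ; 227 [130, 107, 83] ; 228 [131, 108, 84]
229 [115, 95, 74] ; 230 [116, 96, 75] ; 231 [118, 97, 76] ; 232 [120, 98, 77]
233 [120, 99, 77] ; 234 [121, 99, 77] ; 235 [120, 99, 77] ; 236 [118, 98, 76]
237 [116, 96, 75] ; 238 [115, 95, 74] ; 239 [114, 94, 74] ; 240 [115, 95, 75]
241 [127, 105, 82] ; 242 [151, 124, 96] ; 243 [152, 125, 97] ; 244 [170, 140, 108]
245 [170, 139, 107] ; 246 [109, 94, 78] ; 247 [53, 54, 55] ; 248 [58, 58, 61]
249 [63, 65, 67] ; -0.004 [[255.8, 194.1], [255.9, 203.1]]
-0.002 [[255.8, 197.1], [255.9, 206.5]]
0 [[255.7, 200.2], [255.9, 209.8]]
0.002 [[255.7, 203.2], [255.8, 213.1]]
```

apply_moves(increments=[0.008,-0.0058,-0.01,0,0.02,-0.002,0,0,-0.008,0,0,0,0,0,0,0,0,0])

```text
t: 15.07
eef_pos: [0.5411, -0.1689, 0.0693]
ee_rot: [-3.139, 0.005, -1.524]
force: [-1.1, 0.3, -0.2]
width: 0.0412
```

```bash
python3 -c "
from h import *
print(goto(.5396,-.1696,.054,-1.526),arm.get_state()['width'])"
```

```text
([-0.0015, -0.0007, -0.0153], [-0.005, 0.002, -0.002]) 0.04120161984538583
```

apply_moves(increments=[-0.002,-0.0009,-0.01,0,0,0,-0.0005,-0.0003,-0.008,0,0,0,-0.0005,-0.0003,-0.006,0,0,0])

```text
t: 15.32
eef_pos: [0.5397, -0.1694, 0.0469]
ee_rot: [-3.133, 0.005, -1.522]
force: [1.0, -0.2, -0.4]
width: 0.0408
```

apply_moves(increments=[-0.0005,-0.0003,-0.005,0,0,0,-0.0003,-0.0002,-0.0035,0,0,0])

```text
t: 15.48
eef_pos: [0.5387, -0.1695, 0.0387]
ee_rot: [-3.132, 0.004, -1.521]
force: [-10.5, 9.5, 43.4]
width: 0.0416
```

apply_moves(increments=[0,0,0.0015,0,0,0,0,0,0,0,0,0,0,0,0,0,0,0,0,0,0,0,0,0,0,0,0.01,0,0,0,0,0,0.03,0,0,0,-0.02,0.02,0.035,0,0,0,-0.022,0.03,0.03,0,0,0,0,0,0,0,0,0,0,0,0,0,0,0], hand=0.38)

```text
t: 16.32
eef_pos: [0.4973, -0.1223, 0.1452]
ee_rot: [-3.135, 0.004, -1.521]
force: [-0.7, 0.0, -0.3]
width: 0.0544
```

```bash
python3 -c "
from h import *
st,im=grab('wrist','w7.png'); print(st['eef_pos'],st['ee_rot'])
cv2.imwrite('pics/w7c.png',cv2.resize(im[40:250,150:430,::-1],None,fx=2.5,fy=2.5,interpolation=cv2.INTER_CUBIC))"
```

```text
[ 0.49726165 -0.12232597  0.14523184] [-3.13452495  0.00413707 -1.52143139]
```

View pics/w7c.png

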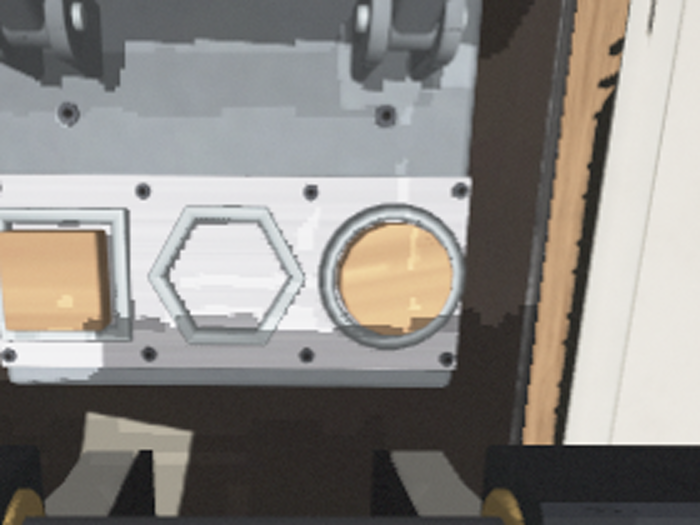

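Both the square and the round now sit inside their rims (crop about 50,280 and 397,278). The hexagon is next.

apply_moves(increments=[0.004,0.02,0.01,0,0,0.03,0.008,0.035,0.005,0,0,0.04,0.008,0.037,0,0,0,0.04,0.008,0.037,0,0,0,0.04,0.008,0.037,0,0,0,0.04,0.008,0.037,0,0,0,0.03,0.008,0.037,0,0,0,0,0.006,0.028,-0.005,0,0,0,0.003,0.014,-0.02,0,0,0,0,0,-0.033,0,0,0,0,0,-0.026,0,0,0,0,0,-0.01,0,0,0,0,0,0,0,0,0], hand=0.36)

```text
t: 17.45
eef_pos: [0.5623, 0.1697, 0.0562]
ee_rot: [3.142, 0.001, -1.298]
force: [0.0, -0.7, 0.1]
width: 0.0561
```

```bash
python3 - <<'E'
from h import *
print(goto(.561,.1608,.0235,-1.302),arm.get_state()['width'])
grab('top')
print([(round(d['conf'],2),np.round(toplane('top',d['point'],.004),3).tolist()) for d in finder.landmark_of('top','blank_hexagon')[:2]])
E
```

```text
([-0.0013, -0.0089, -0.0327], [-0.001, -0.0, -0.004]) 0.056077358613930935
[(0.62, [0.562, 0.162, 0.004]), (0.33, [0.755, -0.142, 0.004])]
```

apply_moves(increments=[-0.0013,-0.0089,0,0,0,-0.004,-0.0005,-0.0003,-0.01,0,0,0,-0.0007,-0.0003,-0.011,0,0,0,-0.0007,-0.0003,-0.009,0,0,0])

```text
t: 17.88
eef_pos: [0.5637, 0.1599, 0.0318]
ee_rot: [-3.13, 0.003, -1.303]
force: [-0.4, 0.0, -0.5]
width: 0.0561
```

apply_moves(increments=[-0.0025,0.001,-0.009,0,0,0,-0.0005,-0.0002,-0.0015,0,0,0])

```text
t: 18.05
eef_pos: [0.5598, 0.1599, 0.0191]
ee_rot: [-3.131, 0.003, -1.304]
force: [-0.3, 0.8, 0.0]
width: 0.0565
```

apply_moves(increments=[-0.0003,-0.0003,-0.0004,0,0,0,-0.0003,-0.0003,-0.0004,0,0,0,-0.0003,-0.0003,-0.0004,0,0,0,-0.0003,-0.0003,-0.0004,0,0,0,-0.0003,-0.0003,-0.0004,0,0,0], hand=0.75)

```text
t: 18.47
eef_pos: [0.5582, 0.1588, 0.0167]
ee_rot: [-3.131, 0.003, -1.303]
force: [-0.3, 0.5, 1.7]
width: 0.0384
```

apply_moves(increments=[0,0,0,0,0,0,0,0,0,0,0,0,0.0025,0.001,0.0075,0,0,0,0,0,0,0,0,0], hand=0.45)

```text
t: 18.8
eef_pos: [0.5612, 0.1601, 0.0255]
ee_rot: [-3.13, 0.003, -1.303]
force: [0.1, 0.4, -0.1]
width: 0.0476
```

apply_moves(increments=[0,0,-0.0015,0,0,0,0,0,-0.0002,0,0,0,0,0,-0.0002,0,0,0,0,0,-0.0002,0,0,0], hand=0.75)

```text
t: 19.13
eef_pos: [0.5617, 0.1603, 0.0244]
ee_rot: [-3.129, 0.004, -1.303]
force: [-1.1, -0.6, 4.8]
width: 0.0387
```

apply_moves(increments=[0,0,0.02,0,0,0,0,0,0.033,0,0,0,0,-0.01,0.038,0,0,0,-0.002,-0.025,0.02,0,0,0.05,-0.003,-0.036,0,0,0,0.05,-0.005,-0.038,0,0,0,0.05,-0.005,-0.038,0,0,0,0.05,-0.005,-0.038,0,0,0,0.05,-0.003,-0.038,0,0,0,0.05,-0.002,-0.025,0,0,0,0,0,-0.01,-0.01,0,0,0,0,0,-0.025,0,0,0,0,0,-0.015,0,0,0,0,0,0,0,0,0])

```text
t: 20.3
eef_pos: [0.533, -0.1099, 0.0887]
ee_rot: [-3.125, -0.003, -0.986]
force: [-0.1, -0.0, -0.0]
width: 0.0386
```

```bash
python3 - <<'E'
from h import *
print(goto(.5369,-.1055,.064,-1.002),arm.get_state()['width'])
st,im=grab('wrist','w8.png')
cv2.imwrite('pics/w8c.png',cv2.resize(im[60:260,156:356,::-1],None,fx=3,fy=3,interpolation=cv2.INTER_CUBIC))
K,D,_=model('wrist'); T=np.array(optics.camera_model('wrist')['T_tool_cam'])
for dy in (-.004,-.002,0,.002,.004):
    P=np.array([[0,dy-.0225,z] for z in (.0204,.0024)])
    p=(np.linalg.inv(T)@np.c_[P,np.ones(2)].T)[:3].T*[1,-1,-1]
    print(dy,((cv2.projectPoints(p,np.zeros(3),np.zeros(3),K,D)[0][:,0]-[156,60])*3).round(1).tolist())
E
```

```text
([0.0039, 0.0044, -0.0247], [-0.007, 0.015, -0.016]) 0.03857186893121465
-0.004 [[296.5, 393.4], [296.5, 419.1]]
-0.002 [[296.5, 402.4], [296.5, 429.0]]
0 [[296.5, 411.4], [296.5, 438.9]]
0.002 [[296.5, 420.3], [296.5, 448.7]]
0.004 [[296.5, 429.2], [296.5, 458.4]]
```

View pics/w8c.png

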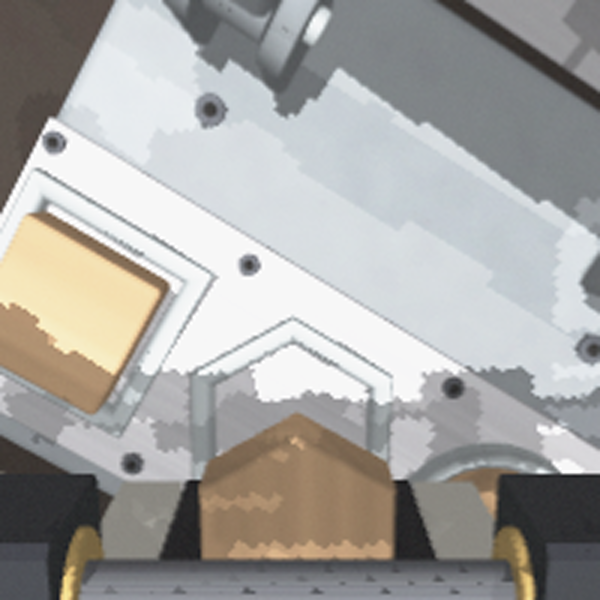

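apply_moves(increments=[0.0045,0.005,-0.01,-0.007,0.015,-0.016,-0.0005,-0.0002,-0.01,0,0,0,-0.0005,-0.0002,0,0,0,0])

```text
t: 20.6
eef_pos: [0.5382, -0.1047, 0.0712]
ee_rot: [-3.14, -0.002, -1.0]
force: [-1.0, 0.4, -0.1]
width: 0.0386
```

```bash
python3 -c "
from h import *
print(goto(.5375,-.105,.055,-1.002),arm.get_state()['width'])"
```

```text
([-0.0007, -0.0003, -0.0162], [0.001, 0.003, -0.002]) 0.038628354372169015
```

apply_moves(increments=[-0.0012,-0.0006,-0.01,0,0,0,-0.0006,-0.0003,-0.009,0,0,0,-0.0005,-0.0003,-0.005,0,0,0])

```text
t: 20.85
eef_pos: [0.5373, -0.1052, 0.048]
ee_rot: [-3.135, -0.004, -0.998]
force: [-0.0, 0.8, 0.1]
width: 0.0384
```

apply_moves(increments=[-0.0005,-0.0003,-0.004,0,0,0,-0.0003,-0.0002,-0.0025,0,0,0])

```text
t: 21.02
eef_pos: [0.5363, -0.1057, 0.0415]
ee_rot: [-3.136, -0.004, -0.997]
force: [-8.5, 7.2, 29.7]
width: 0.0388
```

apply_moves(increments=[0,0,0.0005,0,0,0,0,0,0,0,0,0,0,0,0,0,0,0,0,0,0.008,0,0,0,0,0,0.03,0,0,0,-0.018,0.005,0.038,0,0,-0.06,-0.02,0,0.035,0,0,-0.06,-0.01,0,0.02,0,0,-0.06,0,0,0,0,0,-0.06,0,0,0,0,0,-0.06,0,0,0,0,0,-0.06,0,0,0,0,0,-0.06,0,0,0,0,0,-0.06,0,0,0,0,0,0], hand=0.48)

```text
t: 22.18
eef_pos: [0.4846, -0.1017, 0.1857]
ee_rot: [-3.129, -0.002, -1.499]
force: [-0.2, -0.0, -0.2]
width: 0.0456
```

```bash
python3 -c "
from h import *
st,im=grab('wrist','w9.png'); print(st['eef_pos'],st['ee_rot'])
for n,z in dict(blank_square=.022,blank_round=.022,blank_hexagon=.022,nest_hexagon=.022,bar_mid=.2).items():
    print(n,[(round(d['conf'],2),np.round(toplane('wrist',d['point'],z,st),4).tolist()) for d in finder.landmark_of('wrist',n)[:2]])
st2,s=grab('side','s9.png')
for c,s0 in (('side',st2),('top',0)):
    if c=='top': grab('top','t9.png')
    print(c,[(round(d['conf'],2),d['point']) for d in finder.landmark_of(c,'bar_mid')[:2]])
a=cv2.resize(im[60:250,140:340,::-1],None,fx=2.5,fy=2.5,interpolation=cv2.INTER_CUBIC)
b=cv2.resize(s[120:310,160:360,::-1],None,fx=2.5,fy=2.5,interpolation=cv2.INTER_CUBIC)
cv2.imwrite('pics/c9.png',cv2.resize(np.hstack([a,b]),(800,380)))"
```

```text
[ 0.48456191 -0.10173648  0.18569759] [-3.12860562e+00 -1.65867064e-03 -1.49949210e+00]
blank_square [(0.84, [0.5349, -0.0378, 0.022])]
blank_round [(0.83, [0.5435, -0.1715, 0.022]), (0.74, [0.5381, -0.1063, 0.022])]
blank_hexagon [(0.63, [0.534, -0.1052, 0.022])]
nest_hexagon []
bar_mid []
side [(0.82, [306.8, 157.7])]
top [(0.57, [322.4, 116.3])]
```

View pics/c9.png

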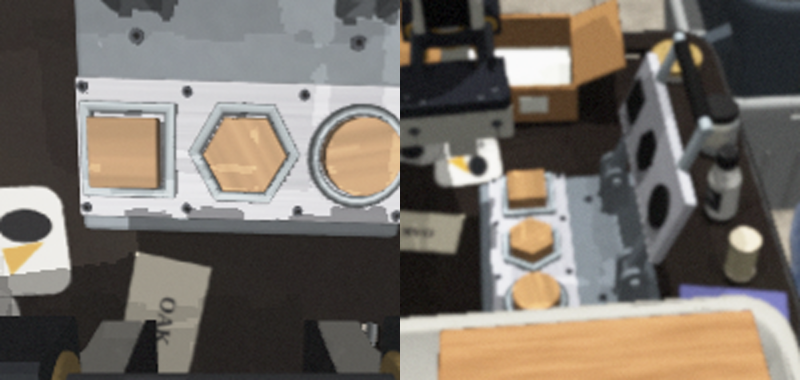

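All three blanks are seated in their nests (square, hexagon and round, left to right) and the plate leans back in the side view. Next I locate the bar on its arc.

```bash
cat >> h.py <<'E'
C0=np.array([.537,-.1057]); PY=.045
def press(p): p=np.array(p,float); return np.r_[C0+[p[0]*np.cos(PY)-p[1]*np.sin(PY),p[0]*np.sin(PY)+p[1]*np.cos(PY)],p[2]]
def bar(th): return press([.085-.166*np.cos(th-.03),0,.054+.166*np.sin(th-.03)])
E
python3 - <<'E'
from h import *
for c,px in (('side',[306.8,157.7]),('top',[322.4,116.3])):
    ths=np.arange(1.6,2.15,.05); d=[np.linalg.norm(topix(c,bar(t))[0]-px) for t in ths]; i=np.argmin(d); print(c,ths[i],d[i],bar(ths[i]), topix(c,bar(ths[i])))
for t in np.arange(0,2.05,.25): print(round(t,2),bar(t).round(4))
s=arm.get_state(); print(s['q']); print(goto(.671,-.097,.26,.045))
E
```

```text
side 1.9000000000000004 1.5108421993692234 [ 0.67079447 -0.09967518  0.21262487] [[305.84946447 158.87436211]]
top 1.8500000000000003 1.8766053895550507 [ 0.66281347 -0.10003457  0.21487212] [[321.61732506 118.00559894]]
0.0 [ 0.4562 -0.1093  0.049 ]
0.25 [ 0.4601 -0.1092  0.0902]
0.5 [ 0.4741 -0.1085  0.1292]
0.75 [ 0.4972 -0.1075  0.1635]
1.0 [ 0.5282 -0.1061  0.1909]
1.25 [ 0.5649 -0.1044  0.2099]
1.5 [ 0.6052 -0.1026  0.2192]
1.75 [ 0.6466 -0.1008  0.2182]
2.0 [ 0.6864 -0.099   0.2069]
[ 0.19349172  0.09773018 -0.46251556  0.00374232 -0.99913445  1.44987406]
([0.1864, 0.0047, 0.0752], [-0.008, 0.01, 1.541])
```

apply_moves(increments=[0,0,0.03,0,0,-0.11,0,0,0.035,0,0,-0.115,0.005,0,0.02,0,0,-0.115,0.015,0,0,0,0,-0.115,0.017,0,0,0,0,-0.115,0.017,0,0,0,0,-0.115,0.017,0,0,0,0,-0.115,0.017,0,0,0,0,-0.115,0.017,0,0,0,0,-0.115,0.017,0,0,0,0,-0.115,0.017,0,0,0,0,-0.115,0.017,0,0,0,0,-0.115,0.015,0,0,0,0,-0.115,0.01,0,0,0,0,-0.1,0,0,0,0,0,0], hand=0.3)

```text
t: 23.93
eef_pos: [0.6722, -0.1021, 0.2718]
ee_rot: [-3.131, -0.0, 3.121]
force: [0.0, -0.7, -0.7]
width: 0.061
```

```bash
python3 -c "
from h import *
s=arm.get_state(); print(goto(.668,-.0998,.2055,-3.097), s['q'],s['width'],s['eef_pos'])
for c in ('side','top'):
    grab(c,c+'10.png'); print(c,[(round(d['conf'],2),d['point']) for d in finder.landmark_of(c,'bar_mid')[:2]])
"
```

```text
([-0.0042, 0.0023, -0.0663], [0.01, 0.0, 0.065]) [ 0.14089868  0.34866101  0.07045816  0.0105322  -1.29430982 -0.16404453] 0.060968483803090966 [ 0.67223762 -0.10211586  0.27180551]
side [(0.67, [307.4, 162.2])]
top [(0.75, [320.5, 116.0])]
```

apply_moves(increments=[-0.0042,0.0023,-0.02,0.01,0,0.065,-0.0005,0,-0.022,0,0,0,-0.0005,0,-0.018,0,0,0,-0.0005,0,-0.006,0,0,0])

```text
t: 24.47
eef_pos: [0.6635, -0.0999, 0.2103]
ee_rot: [3.141, 0.01, -3.077]
force: [-0.8, 0.3, -1.0]
width: 0.0613
```

apply_moves(increments=[0.003,0,-0.005,0,-0.005,-0.02,0,0,0,0,0,0,0,0,0,0,0,0,0,0,0,0,0,0,0,0,0,0,0,0,0,0,0,0,0,0], hand=0.95, force=20)

```text
t: 24.97
eef_pos: [0.6667, -0.1001, 0.2089]
ee_rot: [-3.141, 0.019, -3.095]
force: [-0.3, 0.2, 0.4]
width: 0.0268
```

apply_moves(increments=[0,0,-0.002,0,0,0,0,0,0,0,0,0,0,0,0,0,0,0])

```text
t: 25.22
eef_pos: [0.6685, -0.1, 0.2086]
ee_rot: [-3.141, 0.024, -3.095]
force: [-1.6, -0.7, -0.5]
width: 0.0134
```

apply_moves(increments=[-0.0162,-0.0007,0.0036,0,0,0,-0.0165,-0.0007,0.002,0,0,0,-0.0166,-0.0007,0.0003,0,0,0,-0.0165,-0.0007,-0.0013,0,0,0,-0.0163,-0.0007,-0.003,0,0,0,-0.0159,-0.0007,-0.0046,0,0,0,-0.0154,-0.0007,-0.0062,0,0,0,-0.0147,-0.0007,-0.0077,0,0,0,-0.0139,-0.0007,-0.0091,0,0,0])

```text
t: 25.97
eef_pos: [0.5431, -0.1052, 0.1968]
ee_rot: [-3.137, 0.071, -3.089]
force: [-1.8, 3.1, 11.6]
width: 0.0134
```

apply_moves(increments=[-0.0141,-0.0006,-0.0087,0,0.01,0,-0.0132,-0.0006,-0.0101,0,0.01,0,-0.0121,-0.0006,-0.0113,0,0.01,0,-0.0109,-0.0006,-0.0125,0,0.01,0,-0.0096,-0.0005,-0.0135,0,0.01,0,-0.0082,-0.0004,-0.0144,0,0.01,0])

```text
t: 26.47
eef_pos: [0.4781, -0.1078, 0.1331]
ee_rot: [-3.141, 0.032, -3.087]
force: [-1.4, 1.9, 2.9]
width: 0.0133
```

apply_moves(increments=[-0.0075,-0.0003,-0.0148,0,0.01,0,-0.006,-0.0003,-0.0155,0,0.01,0,-0.0044,-0.0002,-0.016,0,0.01,0,-0.0028,-0.0001,-0.0164,0,0,0,-0.0012,0,-0.0165,0,0,0,0,0,-0.008,0,0,0,0,0,-0.003,0,0,0])

```text
t: 27.05
eef_pos: [0.4549, -0.1087, 0.0419]
ee_rot: [3.14, 0.005, -3.086]
force: [-1.1, 0.2, 2.6]
width: 0.013
```

apply_moves(increments=[0,0,-0.004,0,0,0,0,0,-0.004,0,0,0,0,0,-0.003,0,0,0,0,0,-0.003,0,0,0,0,0,-0.003,0,0,0,0,0,-0.003,0,0,0])

```text
t: 27.55
eef_pos: [0.4551, -0.11, 0.032]
ee_rot: [-3.14, 0.004, -3.082]
force: [-10.5, 3.7, 30.3]
width: 0.0133
```

```bash
python3 -c "
from h import *
_,b=grab('side','s11.png')
cv2.imwrite('pics/c11.png',cv2.resize(b[120:330,130:370,::-1],None,fx=2.5,fy=2.5,interpolation=cv2.INTER_CUBIC))
print([(round(d['conf'],2),d['point']) for d in finder.landmark_of('side','bar_mid')[:2]], topix('side',bar(0)))"
```

```text
[(0.74, [180.9, 238.9])] [[180.81331228 235.96497372]]
```

View pics/c11.png

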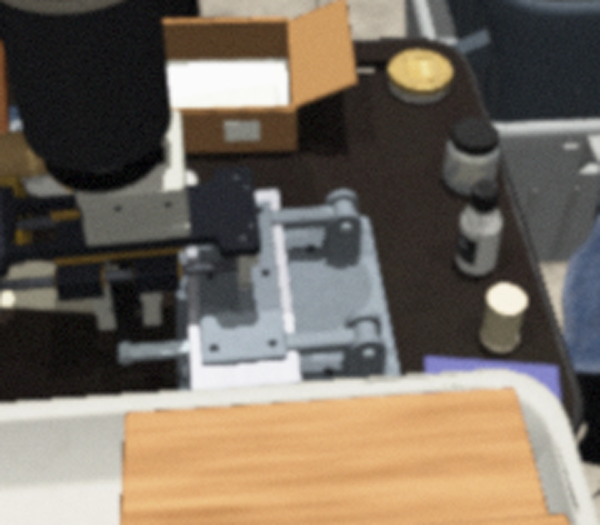

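apply_moves(increments=[0,0,-0.002,0,0,0,0,0,-0.002,0,0,0,0,0,-0.002,0,0,0,0,0,-0.002,0,0,0])

```text
t: 27.98
eef_pos: [0.4551, -0.11, 0.032]
ee_rot: [-3.139, 0.006, -3.08]
force: [-7.7, 3.5, 25.2]
width: 0.0135
```

apply_moves(increments=[0.0003,0,0.0166,0,0,0,0.002,0.0001,0.0165,0,0,0,0.0036,0.0002,0.0162,0,0,0,0.0052,0.0002,0.0158,0,0,0,0.0068,0.0003,0.0152,0,0,0,0.0082,0.0004,0.0144,0,0,0,0.0096,0.0004,0.0135,0,0,0,0.0109,0.0005,0.0125,0,0,0], force=30)

```text
t: 28.65
eef_pos: [0.4995, -0.1081, 0.1557]
ee_rot: [-3.14, 0.0, -3.083]
force: [5.2, -2.7, -14.9]
width: 0.013
```

apply_moves(increments=[0.0118,0.0005,0.0117,0,0,0,0.0129,0.0006,0.0104,0,0,0,0.0139,0.0006,0.0091,0,0,0,0.0147,0.0007,0.0077,0,0,0,0.0154,0.0007,0.0062,0,0,0,0.0159,0.0007,0.0046,0,0,0,0.0163,0.0007,0.003,0,0,0,0.0165,0.0007,0.0013,0,0,0,0.0166,0.0007,-0.0003,0,0,0,0.0165,0.0007,-0.002,0,0,0])

```text
t: 29.48
eef_pos: [0.6316, -0.1032, 0.2103]
ee_rot: [3.14, -0.046, -3.089]
force: [-4.4, 2.0, 3.7]
width: 0.0128
```

apply_moves(increments=[0.0165,0.0007,-0.0018,0,-0.01,0,0.0162,0.0007,-0.0035,0,-0.01,0,0.012,0.0005,-0.0035,0,-0.01,0,0,0,0,0,0,0])

```text
t: 29.82
eef_pos: [0.6755, -0.1017, 0.202]
ee_rot: [-3.142, -0.025, -3.09]
force: [2.7, -0.3, -1.7]
width: 0.0131
```

apply_moves(increments=[0,0,0,0,0,0,0,0,0,0,0,0,0,0,0,0,0,0,0,0,0,0,0,0,0,0,0.02,0,0,0,0,0,0.035,0,0,0,-0.01,0,0.02,0,0,0.1,-0.03,0,0,0,0,0.115,-0.03,0,0,0,0,0.115,-0.03,0,0,0,0,0.115,-0.03,0,0,0,0,0.115,-0.03,0,0,0,0,0.115,-0.02,0,0,0,0,0.115,0,0,-0.02,0,0,0.115,0,0,-0.02,0,0,0.115,0,0,-0.02,0,0,0.115,0,0,0,0,0,0.115,0,0,0,0,0,0.115,0,0,0,0,0,0.115,0,0,0,0,0,0], hand=0.4)

```text
t: 31.48
eef_pos: [0.4789, -0.1029, 0.2207]
ee_rot: [-3.13, -0.018, -1.537]
force: [0.4, -0.2, 0.0]
width: 0.0527
```

```bash
python3 -c "
from h import *
st,a=grab('wrist','w12.png'); print(st['eef_pos'],st['ee_rot'],st['width'])
_,b=grab('side','s12.png'); print([(round(d['conf'],2),d['point']) for d in finder.landmark_of('side','bar_mid')[:2]],[ (t,topix('side',bar(t))[0].round().tolist()) for t in (1.4,1.6,1.8,2.)])
a=cv2.resize(a[40:260,110:390,::-1],None,fx=2,fy=2,interpolation=cv2.INTER_CUBIC)
cv2.imwrite('pics/c12.png',a)"
```

```text
[ 0.47894162 -0.10289176  0.22072935] [-3.12971267 -0.01814038 -1.53695939] 0.05271378896415695
[(0.68, [310.7, 162.9])] [(1.4, [255.0, 160.0]), (1.6, [276.0, 157.0]), (1.8, [296.0, 158.0]), (2.0, [315.0, 161.0])]
```

View pics/c12.png

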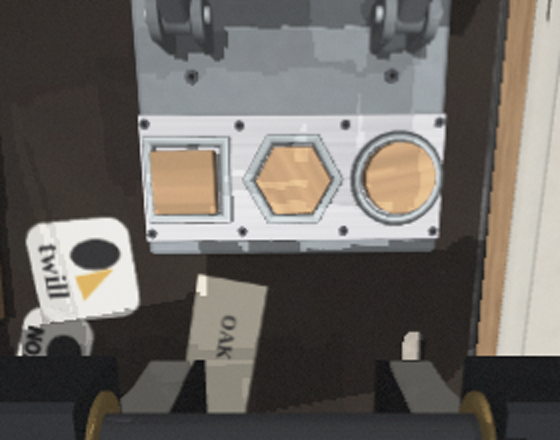

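The plate is open at about 1.93 rad and all the blanks are still in their nests. I return the hexagon first.

apply_moves(increments=[0.012,0,-0.02,0,0,0.09,0.014,0,-0.033,0,0,0.1,0.014,0,-0.036,0,0,0.1,0.013,0,-0.028,0,0,0.1,0.005,0,-0.012,0,0,0.1,0,0,0,0,0,0.045,0,0,0,0,0,0], hand=0.47)

```text
t: 32.22
eef_pos: [0.5424, -0.1028, 0.0898]
ee_rot: [-3.118, -0.016, -1.011]
force: [0.0, 0.1, 0.7]
width: 0.0462
```

```bash
python3 -c "
from h import *
print(goto(.5369,-.1055,.055,-1.0),arm.get_state()['width'],arm.get_state()['eef_pos'])"
```

```text
([-0.0055, -0.0027, -0.0348], [0.001, 0.028, 0.01]) 0.04622408695408057 [ 0.54236402 -0.10282784  0.08976682]
```

apply_moves(increments=[-0.0055,-0.0027,-0.016,0,0.028,0.01,-0.0005,-0.0003,-0.016,0,0,0,-0.0005,-0.0002,-0.003,0,0,0])

```text
t: 32.47
eef_pos: [0.5373, -0.106, 0.0554]
ee_rot: [-3.14, -0.002, -1.012]
force: [0.7, 0.6, -0.4]
width: 0.0466
```

```bash
python3 -c "
from h import *
print(goto(.5369,-.1055,.0425,-1.0),arm.get_state()['width'])"
```

```text
([-0.0004, 0.0005, -0.0129], [0.001, 0.003, 0.012]) 0.04661556372765548
```

apply_moves(increments=[-0.0008,0.0003,-0.008,0,0,0.012,-0.0005,-0.0003,-0.0055,0,0,0])

```text
t: 32.63
eef_pos: [0.5369, -0.106, 0.0426]
ee_rot: [-3.138, -0.004, -1.004]
force: [-0.6, 0.4, -0.2]
width: 0.0466
```

apply_moves(increments=[-0.0003,-0.0002,-0.0003,0,0,0,-0.0003,-0.0002,-0.0003,0,0,0,-0.0003,-0.0002,-0.0003,0,0,0,-0.0003,-0.0002,-0.0003,0,0,0], hand=0.75, force=25)

```text
t: 32.97
eef_pos: [0.5362, -0.1066, 0.0425]
ee_rot: [-3.136, -0.005, -1.006]
force: [-0.2, -0.4, -0.7]
width: 0.0389
```

apply_moves(increments=[0,0,0.015,0,0,0,0,0,0.03,0,0,0,0,0.005,0.035,0,0,0,0.002,0.02,0.02,0,0,-0.05,0.003,0.036,0,0,0,-0.05,0.004,0.038,0,0,0,-0.05,0.004,0.038,0,0,0,-0.05,0.004,0.038,0,0,0,-0.05,0.004,0.038,0,0,0,-0.05,0.003,0.032,0,0,0,0,0,0.015,-0.01,0,0,0,0,0,-0.025,0,0,0,0,0,0,0,0,0])

```text
t: 34.05
eef_pos: [0.5608, 0.1672, 0.1211]
ee_rot: [-3.119, 0.001, -1.327]
force: [-0.8, -1.2, -0.8]
width: 0.039
```

```bash
python3 -c "
from h import *
print(goto(.560,.160,.026,-1.302),arm.get_state()['width'],arm.get_state()['eef_pos'])"
```

```text
([-0.0008, -0.0072, -0.0951], [-0.007, 0.021, 0.025]) 0.03898049968070657 [0.5607887  0.16715561 0.12106966]
```

apply_moves(increments=[-0.0008,-0.0072,-0.025,-0.007,0.021,0.025,-0.0006,-0.0003,-0.032,0,0,0,-0.0006,-0.0003,-0.018,0,0,0,-0.0006,-0.0003,-0.008,0,0,0,-0.0006,-0.0003,-0.002,0,0,0])

```text
t: 34.47
eef_pos: [0.5601, 0.159, 0.0397]
ee_rot: [-3.135, 0.0, -1.3]
force: [-0.3, 0.3, -0.1]
width: 0.0388
```

apply_moves(increments=[-0.0006,0,-0.009,0,0,0,-0.0006,0,-0.004,0,0,0,-0.0003,0,-0.0012,0,0,0])

```text
t: 34.72
eef_pos: [0.5601, 0.1589, 0.0275]
ee_rot: [-3.132, 0.001, -1.301]
force: [0.5, -0.1, 0.3]
width: 0.0387
```

Lower the last 2–3 mm, release, and go on to the round.

apply_moves(increments=[-0.0006,0,-0.002,0,0,0,0,0,-0.001,0,0,0])

```text
t: 34.88
eef_pos: [0.5603, 0.1592, 0.0257]
ee_rot: [-3.13, 0.001, -1.3]
force: [0.6, -0.0, 0.2]
width: 0.0387
```

apply_moves(increments=[0,0,0,0,0,0,0,0,0,0,0,0,0,0,0,0,0,0,0,0,0.015,0,0,0,0,0,0.035,0,0,0,0,-0.005,0.038,0,0,-0.02,0,-0.025,0.02,0,0,-0.04,-0.002,-0.038,0,0,0,-0.04,-0.002,-0.04,0,0,0,-0.04,-0.003,-0.04,0,0,0,-0.04,-0.003,-0.04,0,0,0,-0.04,-0.003,-0.04,0,0,0,0,-0.003,-0.04,0,0,0,0,-0.002,-0.035,0,0,0,0,-0.002,-0.018,-0.015,0,0,0,0,-0.005,-0.025,0,0,0,0,0,-0.018,0,0,0,0,0,0,0,0,0], hand=0.4)

```text
t: 36.38
eef_pos: [0.541, -0.1804, 0.0884]
ee_rot: [-3.111, 0.001, -1.526]
force: [-2.0, -0.2, -0.3]
width: 0.0526
```

```bash
python3 -c "
from h import *
print(goto(.540,-.1696,.0415,-1.526),arm.get_state()['width'],arm.get_state()['eef_pos'])"
```

```text
([-0.001, 0.0108, -0.0469], [-0.002, 0.031, 0.0]) 0.052583537598097 [ 0.54096715 -0.18041017  0.08835909]
```

apply_moves(increments=[-0.001,0.0108,-0.014,0,0.031,0,-0.0006,-0.0002,-0.014,0,0,0,-0.0006,-0.0002,-0.008,0,0,0,-0.0006,-0.0002,-0.006,0,0,0])

```text
t: 36.72
eef_pos: [0.5401, -0.1702, 0.0488]
ee_rot: [-3.139, 0.001, -1.526]
force: [-0.3, -0.1, 0.8]
width: 0.0528
```

apply_moves(increments=[-0.0006,0.0003,-0.0065,0,0,0,-0.0003,0,-0.001,0,0,0])

```text
t: 36.88
eef_pos: [0.5394, -0.1694, 0.0411]
ee_rot: [-3.139, 0.001, -1.525]
force: [-0.1, 0.6, 0.0]
width: 0.0527
```

apply_moves(increments=[-0.0003,-0.0002,-0.0003,0,0,0,-0.0003,-0.0002,-0.0003,0,0,0,-0.0003,-0.0002,-0.0003,0,0,0,-0.0003,-0.0002,-0.0003,0,0,0], hand=0.75)

```text
t: 37.22
eef_pos: [0.539, -0.1701, 0.0416]
ee_rot: [-3.137, 0.001, -1.524]
force: [0.3, -0.3, -0.6]
width: 0.0406
```

apply_moves(increments=[0,0,0.015,0,0,0,0,0,0.03,0,0,0,0,0.005,0.035,0,0,0,-0.001,0.02,0.02,0,0,-0.02,-0.003,0.036,0,0,0,-0.025,-0.004,0.038,0,0,0,0,-0.004,0.038,0,0,0,0,-0.004,0.038,0,0,0,0,-0.004,0.038,0,0,0,0,-0.004,0.038,0,0,0,0,-0.004,0.035,0,0,0,0,-0.002,0.027,0,0,0,0,0,0.01,-0.01,0,0,0,0,0,-0.02,0,0,0,0,0,0,0,0,0])

```text
t: 38.47
eef_pos: [0.5065, 0.1675, 0.123]
ee_rot: [-3.123, 0.01, -1.575]
force: [-1.4, -1.3, -0.8]
width: 0.0412
```

```bash
python3 -c "
from h import *
print(goto(.511,.160,.0236,-1.571),arm.get_state()['width'],arm.get_state()['eef_pos'])"
```

```text
([0.0045, -0.0075, -0.0994], [-0.01, 0.019, 0.004]) 0.041220200388419254 [0.50654146 0.16754613 0.12297364]
```

apply_moves(increments=[0.0045,-0.0075,-0.025,-0.01,0.019,0.004,-0.0006,-0.0003,-0.033,0,0,0,-0.0006,-0.0003,-0.02,0,0,0,-0.0006,-0.0003,-0.008,0,0,0,-0.0006,-0.0003,-0.003,0,0,0])

```text
t: 38.88
eef_pos: [0.5112, 0.1574, 0.0351]
ee_rot: [-3.138, 0.002, -1.571]
force: [-0.1, 0.2, 0.5]
width: 0.0408
```

apply_moves(increments=[-0.0006,0.001,-0.006,0,0,0,-0.0006,0,-0.003,0,0,0,-0.0003,0,-0.0015,0,0,0])

```text
t: 39.13
eef_pos: [0.5108, 0.1579, 0.0259]
ee_rot: [-3.136, 0.003, -1.572]
force: [0.2, 0.5, -0.1]
width: 0.0412
```

apply_moves(increments=[-0.0003,0,-0.002,0,0,0,0,0,-0.0008,0,0,0])

```text
t: 39.3
eef_pos: [0.5113, 0.1584, 0.0244]
ee_rot: [-3.134, 0.004, -1.572]
force: [0.2, -0.2, 0.0]
width: 0.0413
```

apply_moves(increments=[0,0,0,0,0,0,0,0,0,0,0,0,0,0,0,0,0,0,0,0,0.015,0,0,0,0,0,0.035,0,0,0,0,-0.005,0.035,0,0,0.02,0.003,-0.025,0.015,0,0,0.025,0.004,-0.037,0,0,0,0,0.005,-0.038,0,0,0,0,0.005,-0.038,0,0,0,0,0.004,-0.032,0,0,0,0,0.002,-0.017,-0.015,0,0,0,0,0,-0.025,0,0,0,0,0,-0.018,0,0,0,0,0,0,0,0,0], hand=0.4)

```text
t: 40.55
eef_pos: [0.5383, -0.0407, 0.0778]
ee_rot: [-3.116, 0.006, -1.519]
force: [-0.1, -0.7, 1.0]
width: 0.0525
```

```bash
python3 -c "
from h import *
print(goto(.5337,-.0415,.042,-1.526),arm.get_state()['width'],arm.get_state()['eef_pos'])"
```

```text
([-0.0046, -0.0008, -0.0358], [-0.007, 0.025, -0.007]) 0.05249288468371492 [ 0.53826242 -0.04068848  0.07776357]
```

apply_moves(increments=[-0.0046,-0.0008,-0.012,-0.007,0.025,-0.007,-0.0006,-0.0002,-0.012,0,0,0,-0.0006,-0.0002,-0.006,0,0,0])

```text
t: 40.8
eef_pos: [0.5337, -0.0419, 0.0497]
ee_rot: [-3.14, -0.0, -1.526]
force: [0.6, 0.1, 0.2]
width: 0.0527
```

apply_moves(increments=[-0.0004,0.0002,-0.0065,0,0,0,-0.0003,0,-0.001,0,0,0])

```text
t: 40.97
eef_pos: [0.5332, -0.0412, 0.0422]
ee_rot: [-3.14, -0.0, -1.525]
force: [0.2, 0.9, -0.9]
width: 0.0523
```

apply_moves(increments=[-0.0003,-0.0002,-0.0003,0,0,0,-0.0003,-0.0002,-0.0003,0,0,0,-0.0003,-0.0002,-0.0003,0,0,0,-0.0003,-0.0002,-0.0003,0,0,0,0,0,-0.0003,0,0,0], hand=0.75)

```text
t: 41.38
eef_pos: [0.5333, -0.0411, 0.0431]
ee_rot: [-3.136, 0.0, -1.523]
force: [-0.7, -0.3, -0.4]
width: 0.0368
```

apply_moves(increments=[0,0,0.015,0,0,0,0,0,0.03,0,0,0,-0.002,0.005,0.035,0,0,0,-0.008,0.02,0.025,0,0,-0.02,-0.011,0.035,0.01,0,0,-0.025,-0.012,0.038,0,0,0,0,-0.012,0.038,0,0,0,0,-0.01,0.032,0,0,0,0,-0.008,0.02,0,0,0,0,-0.003,0.006,0,0,0,0,0,0,0,0,0,0])

```text
t: 42.3
eef_pos: [0.4643, 0.1604, 0.1675]
ee_rot: [-3.13, 0.007, -1.575]
force: [0.4, -0.6, -0.2]
width: 0.0367
```

```bash
python3 -c "
from h import *
print(goto(.466,.160,.0251,-1.571),arm.get_state()['width'],arm.get_state()['eef_pos'])
st,a=grab('wrist','w13.png')
for n in ('blank_round','blank_hexagon'): print(n,[(round(d['conf'],2),np.round(toplane('wrist',d['point'],.004,st),4).tolist()) for d in finder.landmark_of('wrist',n)[:2]])
cv2.imwrite('pics/c13.png',cv2.resize(a[40:260,110:390,::-1],None,fx=2,fy=2,interpolation=cv2.INTER_CUBIC))"
```

```text
([0.0017, -0.0004, -0.1424], [-0.007, 0.011, 0.004]) 0.03665023584565586 [0.46426747 0.16036612 0.1674607 ]
blank_round [(0.83, [0.5135, 0.1555, 0.004]), (0.5, [0.5619, 0.1594, 0.004])]
blank_hexagon [(0.85, [0.5584, 0.1581, 0.004]), (0.38, [0.5361, -0.0543, 0.004])]
```

View pics/c13.png

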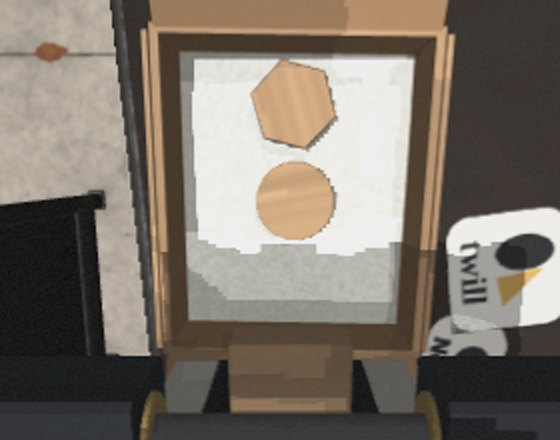

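The hexagon (crop 293,103) and the round (295,200) lie flat on the carton floor, and there is free space in front for the square.

apply_moves(increments=[0.001,-0.0004,-0.025,-0.007,0.011,0.004,-0.0003,-0.0002,-0.035,0,0,0,-0.0005,-0.0002,-0.035,0,0,0,-0.0006,-0.0002,-0.02,0,0,0,-0.0006,-0.0003,-0.008,0,0,0,-0.0006,-0.0003,-0.001,0,0,0])

```text
t: 42.95
eef_pos: [0.4671, 0.1501, 0.0402]
ee_rot: [-3.137, 0.001, -1.582]
force: [0.8, -0.3, -0.1]
width: 0.0362
```

apply_moves(increments=[-0.001,0.009,-0.004,0,0,0.01,-0.0005,0,-0.005,0,0,0,-0.0005,0,-0.004,0,0,0,-0.0003,0,-0.001,0,0,0])

```text
t: 43.28
eef_pos: [0.4662, 0.1573, 0.0257]
ee_rot: [-3.137, 0.001, -1.576]
force: [0.3, 0.3, -0.2]
width: 0.0363
```

apply_moves(increments=[-0.0003,0,-0.001,0,0,0])

```text
t: 43.37
eef_pos: [0.4662, 0.1575, 0.025]
ee_rot: [-3.137, 0.002, -1.576]
force: [0.1, -0.3, -0.3]
width: 0.0366
```

apply_moves(increments=[0,0,0,0,0,0,0,0,0,0,0,0,0,0,0,0,0,0,0,0,0.015,0,0,0,0,0,0.035,0,0,0,0,0,0.038,0,0,0,0.01,0,0.038,0,0,0,0.01,0,0.038,0,0,0,0.01,0,0.03,0,0,0,0,0,0.01,0,0,0,0,0,0,0,0,0,0,0,0,0,0,0], hand=0.45)

```text
t: 44.37
eef_pos: [0.4951, 0.1554, 0.2435]
ee_rot: [-3.132, 0.003, -1.574]
force: [-0.5, 0.1, -1.5]
width: 0.0483
```

```bash
python3 -c "
from h import *
st,a=grab('wrist','w14.png'); print(st['eef_pos'],st['width'],st['force'])
for n in ('blank_square','blank_round','blank_hexagon','carton'): print(n,[(round(d['conf'],2),np.round(toplane('wrist',d['point'],.004,st),4).tolist()) for d in finder.landmark_of('wrist',n)[:2]])
_,b=grab('side','s14.png')
print([(round(d['conf'],2),d['point']) for d in finder.landmark_of('side','bar_mid')[:1]])
A=cv2.resize(a[40:260,130:380,::-1],(400,352),interpolation=cv2.INTER_CUBIC);B=cv2.resize(b[90:310,150:400,::-1],(400,352),interpolation=cv2.INTER_CUBIC)
cv2.imwrite('pics/c14.png',np.hstack([A,B]))"
```

```text
[0.49509247 0.15537222 0.24352418] 0.04825094016991918 [-0.51601308  0.09905801 -1.50857486]
blank_square [(0.57, [0.4673, 0.1578, 0.004]), (0.47, [0.5408, -0.1032, 0.004])]
blank_round [(0.56, [0.5155, 0.16, 0.004])]
blank_hexagon [(0.58, [0.5629, 0.1635, 0.004])]
carton [(0.73, [0.5155, 0.1565, 0.004])]
[(0.63, [310.0, 159.8])]
```

View pics/c14.png

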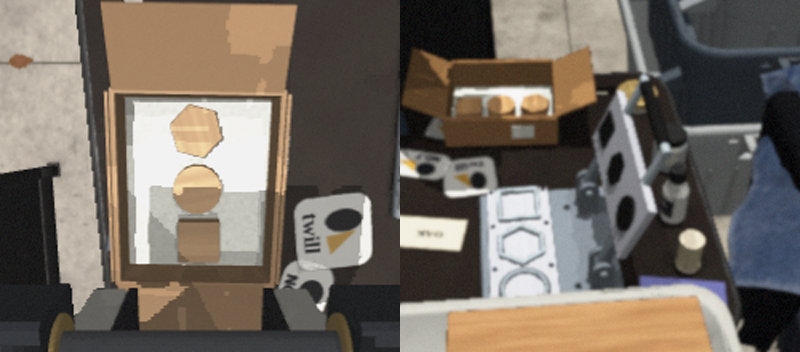

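The three blanks lie flat in the carton (wrist view: hexagon 196,130; round 198,188; square 198,242). Both flaps and the plate are open, and the nests are empty.

```bash
python3 -c "
from station import arm
print(arm.job_done())"
```

```text
the job is handed in; nothing more can be done
None
```

The job is done and handed in at about 44 s of robot time; the hand-in gives no verdict.

- **Done:** I folded both flaps back and seated the square, round and hexagonal blanks in their matching nests. I then swung the top plate down onto them, lifted it open again and put all three blanks back in the carton.
- **Last checks:**
  - The final pictures show three blanks lying flat, side by side. They are at about x 0.467, 0.515 and 0.562 m, well inside the walls.
  - Both flaps are folded back, the plate is open at about 1.9 rad and the gripper is clear of everything.
  - The jar, bottle, spool and tin look untouched; I did not measure them again.
- **Less certain:**
  - I could not read the plate's closed angle directly. I inferred it was down from the side picture, where the bar showed slightly lower than its calculated closed position, and from 25–30 N at the wrist held for about half a second.
  - While pressing, the fingers slid about 10 mm down the bar.
- **Snags:** My first grip on the hexagon was too low, so I redid it before lifting. The arm drifted a few millimetres on several moves, and I corrected it as I went.

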